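# Dab sealer on the heart of a log slice, then stand the bottle up

### The job

The sealer bottle has been left lying on its side. Turn it upside down, press its spring-loaded felt tip gently and squarely onto the middle of the flat log slice until the tip is well pushed in and its valve opens, and hold it there a moment. Then stand the bottle upright in the drip tray, setting it down softly, without shoving the slice or disturbing the tools lying about.

Things in the scene. Friction and masses are not known exactly. Their poses are not given: they have to be found in the camera images.
- bottle_mid (a point): White square applicator bottle with green side panels: centre of its square part, 52 x 52 mm in section and 100 mm long, about 0.17 kg. Own x axis runs along the bottle from foot to felt tip (level at the start, up when it stands), y and z across its flat sides; it lies on the flat side that faces its -z. Round shoulder and black collar (radius 16) before the tip; 129 mm long in all.
- bottle_foot (a point): Centre of the bottle's flat square foot (52 x 52 mm), 50 mm behind bottle_mid along the bottle's -x.
- felt_face (a point): Centre of the outer face of the grey felt tip (23 mm across), on the bottle's axis, 79 mm ahead of bottle_mid along +x when not pressed.
- applicator (a joint): How far the felt tip is pushed into the collar, 0 to 0.008 m. A spring resists with 2 N at first, 5 N at 4 mm and 8 N when fully in, where the tip stops hard; it springs out again by itself. The valve is open from 4 mm on.
- slice_heart (a point): Middle of the top face of the flat, loose log slice with bark (about 300 x 292 x 35 mm, 1 kg), lying on the bench top by itself; the top is level and 34 mm above the bench (other slices lean at the back left).
- drip_tray: Square shallow metal drip tray, fixed, 140 x 140 mm outside with a rim 12 mm high and 3 mm thick all round; origin at the centre of its underside, on the bench; inner floor 3 mm above the bench. x and y along its sides.
- tape_measure: Black and orange tape measure, 71 x 87 x 36 mm, a bystander; origin under its middle.
- sanding_block: Brown cork sanding block, 64 x 107 x 31 mm, a bystander; origin under its middle.
- offcut: Small pale wood offcut, 50 x 70 x 44 mm, a bystander; origin under its middle.
- pencil: Dark red carpenter's pencil, 195 mm long and 7 mm thick, lying along its own y, a bystander; origin under its middle.

How it is judged (in metres and radians):
On the way, in this order (a step that is already met when the one before it is completed fails the run):
1. the bottle is turned upside down (within 30 degrees) (angle between bottle_mid's own x axis and vertical above 2.62 rad), for 0.1 s.
2. upside down within 20 degrees, the felt tip is pressed at least 4 mm in on the log slice, within 30 mm of its middle, for 0.3 s (value of joint applicator above 0.004 m and angle between bottle_mid's own x axis and vertical above 2.79 rad and contact force between sealer_bottle and log_slice above 1 N and horizontal distance between felt_face and slice_heart below 0.03 m), for 0.3 s.
At the end, for the whole second after the job is handed in: The bottle stands upright (within 4.5 degrees), released and at rest, with its foot flat on the floor of the drip tray, and its felt tip has sprung out again (angle between bottle_mid's own x axis and vertical below 0.08 rad and horizontal distance between bottle_foot and drip_tray below 0.055 m and height (world z) of bottle_foot below 0.008 m and value of joint applicator below 0.002 m and linear speed of sealer_bottle below 0.02 m/s and contact force between sealer_bottle and the fingers below 0.1 N); the robot touches nothing.
It fails at once if the bottle is pressed on the slice with more than 25 N (contact force between sealer_bottle and log_slice above 25 N).
It fails at once if the bottle is dropped into the tray (it comes down on the tray's floor faster than 0.5 m/s) (horizontal distance between bottle_foot and drip_tray below 0.07 m and height (world z) of bottle_foot below 0.02 m and linear speed of sealer_bottle above 0.5 m/s).
It fails at once if the log slice is shoved more than 40 mm (distance of slice_heart from where it was at the start of the episode above 0.04 m).
It fails at once if a tool lying about is moved more than 40 mm (distance of any of tape_measure, sanding_block, offcut, pencil from where it was at the start of the episode above 0.04 m).
It also fails if it takes over 72 s, if anything falls off the work surface, if the arm or the gripper's body presses on something with over 40 N, if the wrist force passes 120 N, or if a joint passes its speed limit or range.

### The arm

A 6-joint arm with a two-finger parallel gripper is mounted at the origin on a cart in front of the work surface, level with it; the furniture and walls round the work are solid. World frame = base frame: x ahead of the robot, y to its left, z up, the work surface at z = 0. Lengths are in mm, angles in rad, forces in N, time in s.
With the tool pointing down it reaches from about 350 to 775 mm from the base axis. Payload 7.3 kg.
Tool frame: the origin (TCP) lies at the very end of the fingers, on their centre line; the grasp point (between the pads) lies 19 mm behind it; x points along the fingers, y is the direction in which the jaws open and shut, and the axes are right-handed (so a half turn about x gives the same grasp; the last joint's range is limited). The gripper opens to 92 mm and grips with 3 to 60 N. Pads are 19 mm wide; open, the fingers measure 130 mm over their backs; the gripper's body (75 mm by 190 mm) begins 47 mm behind the grasp point.
Start: joints at [-0.146, 0.342, 1.524, -0, 1.275, -0.146], TCP at [525.019, 0.019, 226.741] pointing down, gripper open.
Joint ranges: [-2.53, 2.53], [-0.77, 2.02], [0.04, 2.7], [-1, 4.14], [0.28, 2.66], [-3.11, 3.11]. Speed limits (rad/s): [2.57, 2.57, 3.14, 3.14, 3.14, 3.14].

### API

Orientations are given as [roll, pitch, yaw] about the fixed x, y, z axes, in that order (R = Rz(yaw) Ry(pitch) Rx(roll)).
In Python, from plant import sensors, capture, bot gives the robot as it stands.
- The arm moves only by the shell command python3 -m crank 'ROWS' [OPENING]. ROWS is JSON, a list of rows, each an object of numbers: "dx", "dy", "dz": the shift along the tool's x, y, z in cm; "spin": the turn about the tool's x in rad. A call has 1 to 20 rows; each row is the pose to reach, as a shift and turn from the pose commanded when the call began, along the tool's axes at that moment; what a row does not reach only later rows make up. A row lasts 1/12 s, in which the tool goes at most 41.7 mm and 7.16 degrees, less where a joint would pass 70% of its speed; a pose out of reach is approached as far as the arm can. A call with a gripper value outside its range is refused whole. OPENING is the opening in per cent of the stroke, from 0 (shut) to 100 (fully open), set as the call begins (- or left out, the last holds). The fingers move at their own pace and stop on an object; the grip force is fixed at half the most. Time passes only in rows, so rows that repeat a pose let the fingers close. It gives the time, the measured TCP pose, the force and the opening at its end, in the units of the state.
- sensors.get_obs(): the state, without advancing time (a new reading comes with each control period).
- capture(name): name is "scene" or "side" or "wrist"; returns a dict with "frame" (384x512x3 uint8, blue, green, red), "vfov" (degrees; the focal length in pixels is half the picture's height over the tangent of half this angle, whatever the lens; pixels are square), "cx", "cy" (the principal point, pixels), "k1" (the pictures are not rectified: a ray, as slopes to the right and down, at radius r is drawn at 1 + k1 r^2 times it, then the intrinsics apply), "view" (4x4, takes a point from world to camera coordinates); the wrist camera has in their place "mount" (4x4, takes a point from camera to tool coordinates, whose origin is the TCP and whose axes are the tool frame's). Camera axes: x right, y down, z forward; pixel columns grow to the right and rows downward; lengths in mm; the calibration is good to about 2 mm. A picture is of the moment at which its call begins: read the wrist's pose just before it. There is no depth.
- bot.close_job(): hands the job in, once; it reports no verdict.
The state is a dict: "time": time; "joint_positions": joint angles; "dq": joint speeds; "tau": joint torques, N m; "tool_pos": TCP position; "tcp_rot": TCP orientation; "contact_force": force on the tool from outside, world axes, zero at the start; "moment": the same for the moment, N m; "grip_width": finger opening in mm.
Only numpy, scipy, OpenCV 4.12 (cv2) and the standard library are available. Lean on these libraries where they do the work, as an engineer would, in place of code of your own. Each camera call takes 0.05 s, during which the arm holds its last target.

## Working session

There is one attempt and no reset: what is moved stays moved. The work goes in short steps, Python scripts to look and compute and a shell command to move; the robot and the scene stay as the last step left them, time stands still between calls to the robot, and variables do not carry over. Pictures are saved under pics/ and viewed, and the job is handed in when it is done.

```bash
mkdir -p pics; ls; python3 - <<'E'
from plant import sensors, capture, bot
import cv2
o=sensors.get_obs(); print(o)
for n in ["scene","side","wrist"]:
    c=capture(n); cv2.imwrite(f"pics/{n}0.png",c["frame"])
    print(n,{k:v for k,v in c.items() if k!="frame"})
E
```

```text
pics
{'time': 0.0, 'joint_positions': array([-1.46004694e-01,  3.42723224e-01,  1.52502604e+00, -4.16951522e-05,
        1.27541649e+00, -1.46020364e-01]), 'dq': array([-1.02226132e-03, -7.57644575e-06,  1.28629182e-03, -2.60510179e-03,
       -1.41862505e-03, -5.61381707e-04]), 'tau': array([ 7.61924657e-04, -4.31245601e+01, -2.44219762e+01,  7.17750052e-02,
        5.59406646e-02, -1.04314388e-04]), 'tool_pos': array([5.24580751e+02, 6.86207735e-02, 2.26041568e+02]), 'tcp_rot': array([-1.69147694,  1.56922273,  3.02093988]), 'contact_force': array([0.19613828, 0.10596062, 0.1683149 ]), 'moment': array([ 0.00124144, -0.00264985,  0.0052605 ]), 'grip_width': 91.5328344642252}
scene {'vfov': 50.10708851690277, 'cx': 254.33569429612402, 'cy': 189.61551645613798, 'k1': 0.03676503372485032, 'view': array([[ 7.16994755e-01, -6.97070659e-01, -3.31913948e-03,
        -3.97841380e+02],
       [-4.91500377e-01, -5.02160794e-01, -7.11520848e-01,
         2.25952651e+02],
       [ 4.94313565e-01,  5.11788075e-01, -7.02657147e-01,
         1.51328051e+03],
       [ 0.00000000e+00,  0.00000000e+0
[... 276 characters left out ...]
2, -6.22679255e-01, -7.81112926e-01,
         2.92928700e+01],
       [ 3.24184662e-02,  7.80601174e-01, -6.24188153e-01,
         1.54573583e+03],
       [ 0.00000000e+00,  0.00000000e+00,  0.00000000e+00,
         1.00000000e+00]])}
wrist {'vfov': 59.313406699677984, 'cx': 253.78963743326696, 'cy': 189.06093727542228, 'k1': 0.009968470001982054, 'mount': array([[-5.60024967e-05, -2.84727138e-01,  9.58608603e-01,
        -1.57098159e+02],
       [ 9.99999289e-01,  1.12555212e-03,  3.92733478e-04,
        -6.78004363e-01],
       [-1.19078582e-03,  9.58607944e-01,  2.84726873e-01,
        -7.68716138e+01],
       [ 0.00000000e+00,  0.00000000e+00,  0.00000000e+00,
         1.00000000e+00]])}
```

```bash
cat > up.py <<'E'
import cv2,sys
# up.py in out x0 y0 x1 y1 : enlarged crop with ticks
a,b=sys.argv[1:3]; x0,y0,x1,y1=map(int,sys.argv[3:7])
im=cv2.imread(a)[y0:y1,x0:x1]; s=min(800/(x1-x0),600/(y1-y0))
im=cv2.resize(im,None,fx=s,fy=s,interpolation=cv2.INTER_CUBIC)[:600,:800]
for x in range((x0//20+1)*20,x1,20):
    X=int((x-x0)*s); cv2.line(im,(X,0),(X,6),(0,0,255),1); cv2.putText(im,str(x),(X-10,16),0,.35,(0,0,255),1)
for y in range((y0//20+1)*20,y1,20):
    Y=int((y-y0)*s); cv2.line(im,(0,Y),(6,Y),(0,0,255),1); cv2.putText(im,str(y),(8,Y+4),0,.35,(0,0,255),1)
cv2.imwrite(b,im)
E
for n in scene side wrist; do python3 up.py pics/${n}0.png pics/${n}0u.png 0 0 512 384; done
```

```text
(no output)
```

View pics/scene0u.png

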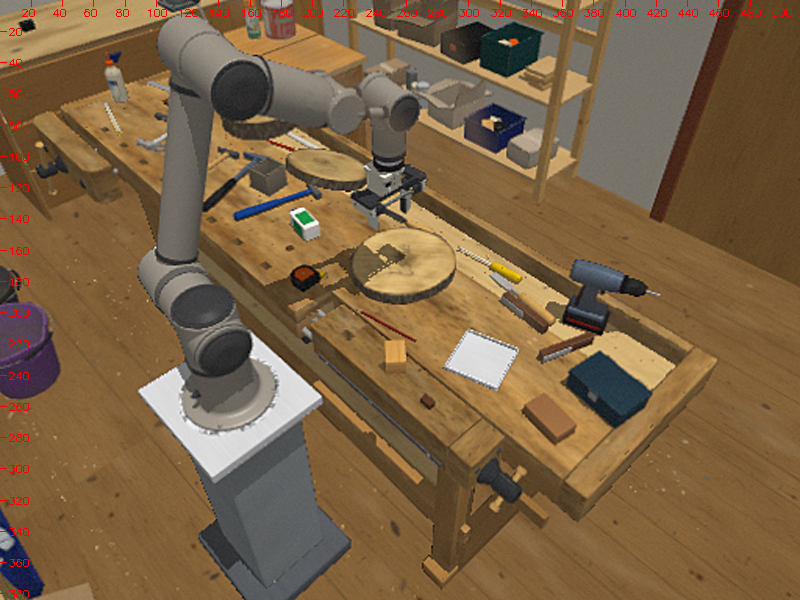

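View pics/side0u.png

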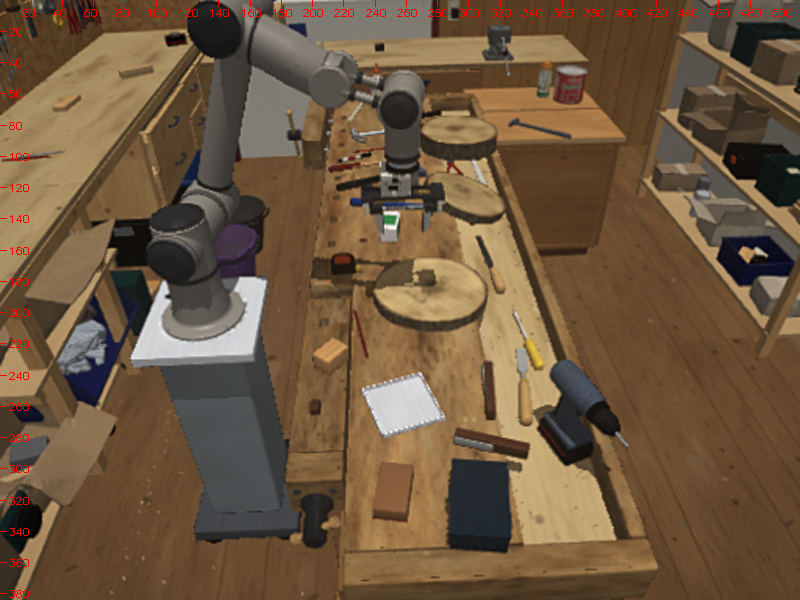

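View pics/wrist0u.png

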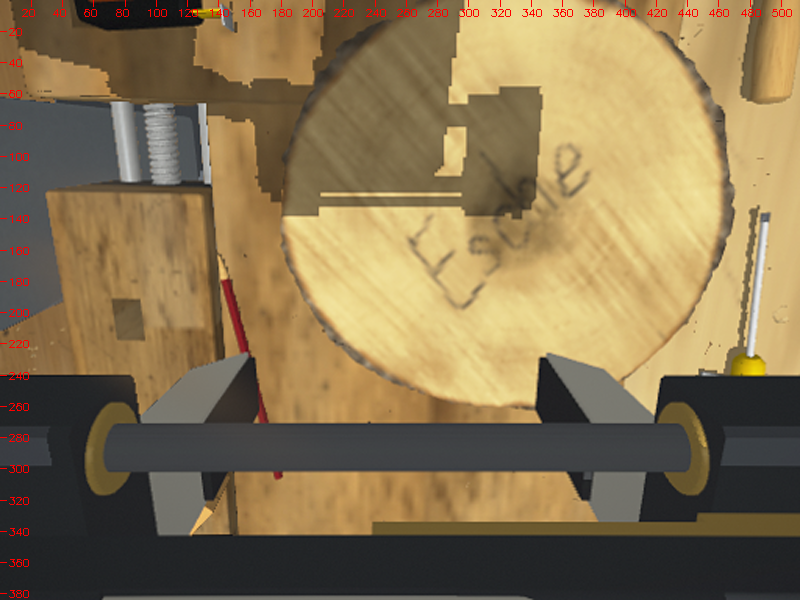

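The scene view shows the bottle lying near pixel (194,143), the flat slice near (258,169), the tray near (309,229), the tape at (196,178) and the offcut at (253,227). The side view shows the bottle at (249,143), the slice at (275,187) and the tray at (258,258). I'll zoom in next.

```bash
python3 up.py pics/scene0.png pics/s1.png 160 110 240 170; python3 up.py pics/side0.png pics/s2.png 210 110 290 170; python3 up.py pics/scene0.png pics/s3.png 215 135 345 255;  python3 up.py pics/side0.png pics/s4.png 200 155 330 285
cat > h.py <<'E'
import numpy as np,cv2
from scipy.spatial.transform import Rotation as Ro
def K(c):
    f=192/np.tan(np.radians(c["vfov"]/2)); return f
def ray_cam(c,u,v):
    f=K(c); d=np.array([(u-c["cx"])/f,(v-c["cy"])/f]); x=d.copy()
    for _ in range(20): x=d/(1+c["k1"]*(x@x))
    return np.array([x[0],x[1],1.])
def cam2world(c,obs=None):
    if "view" in c: return np.linalg.inv(c["view"])
    T=np.eye(4); T[:3,:3]=Ro.from_euler("xyz",obs["tcp_rot"]).as_matrix(); T[:3,3]=obs["tool_pos"]
    return T@c["mount"]
def onz(c,u,v,z,obs=None):
    T=cam2world(c,obs); d=T[:3,:3]@ray_cam(c,u,v); o=T[:3,3]
    return o+d*(z-o[2])/d[2]
def proj(c,p,obs=None):
    q=np.linalg.inv(cam2world(c,obs))@np.r_[p,1]; s=q[:2]/q[2]; s=s*(1+c["k1"]*(s@s))
    return s*K(c)+[c["cx"],c["cy"]]
def tri(cs,uvs,obss=None):
    A=np.zeros((3,3));b=np.zeros(3)
    for i,(c,(u,v)) in enumerate(zip(cs,uvs)):
        T=cam2world(c,obss[i] if obss else None); d=T[:3,:3]@ray_cam(c,u,v); d/=np.linalg.norm(d); P=np.eye(3)-np.outer(d,d); A+=P;b+=P@T[:3,3]
    return np.linalg.solve(A,b)
E
```

```text
(no output)
```

View pics/s1.png

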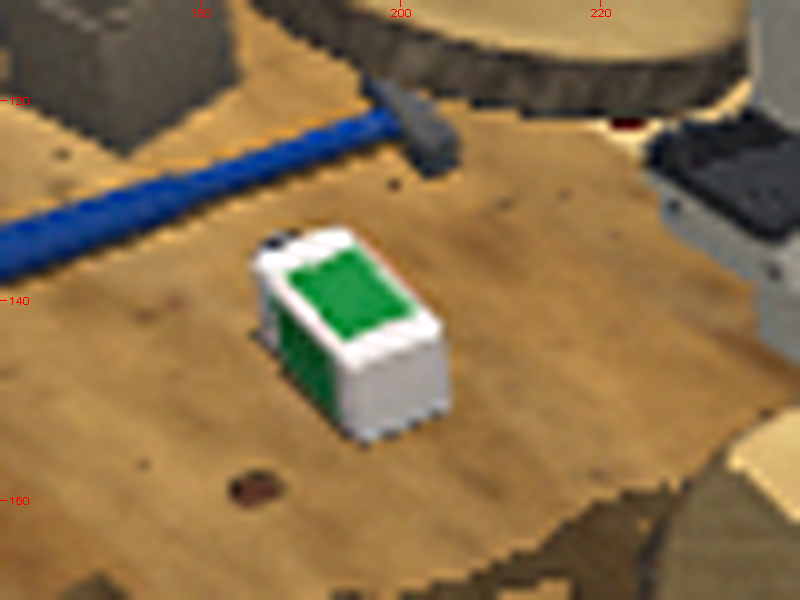

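View pics/s2.png

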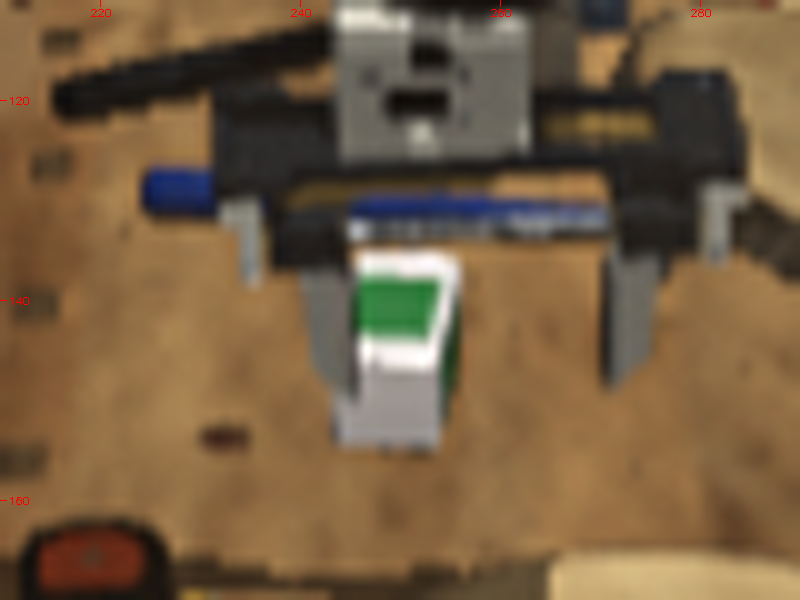

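View pics/s3.png

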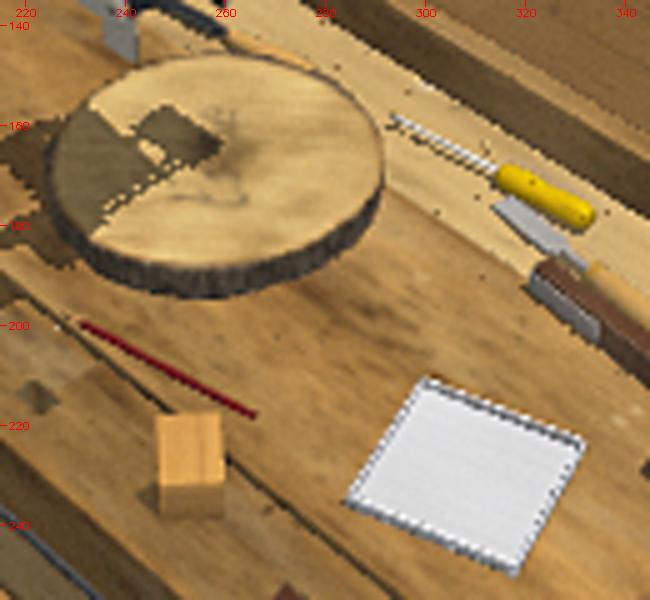

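View pics/s4.png

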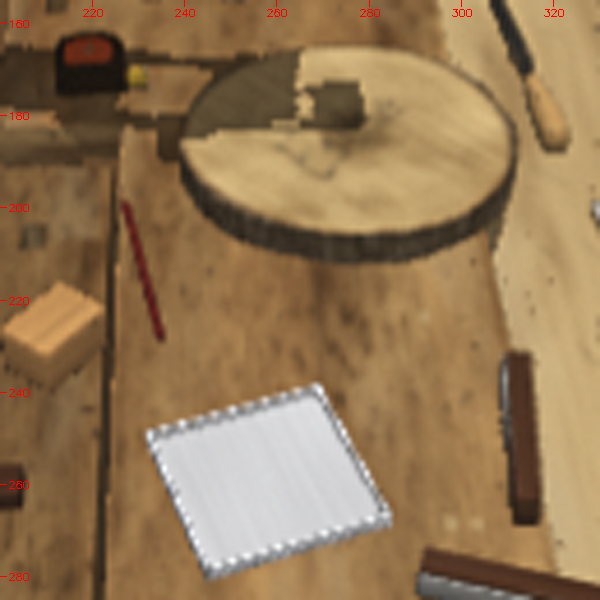

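```bash
python3 - <<'E'
from h import *
from plant import sensors,capture
o=sensors.get_obs()
s=capture("scene");d=capture("side");w=capture("wrist")
np.set_printoptions(precision=1,suppress=True)
print("tray");
for c,P in((s,[(300,211),(331.5,223.5),(318,249.5),(284.5,234.5)]),(d,[(232.5,249),(269,239),(284.5,267),(245.5,279)])):
    Q=np.array([onz(c,*p,12) for p in P]);print(Q,Q.mean(0))
print("bottle foot top/bottom")
print([onz(s,*p,52) for p in[(194.5,145.8),(204,142.5)]],[onz(d,*p,52) for p in[(245.8,146.5),(253.5,147)]])
print([onz(s,*p,0) for p in[(196.5,154.2),(204.8,150.8)]],[onz(d,*p,0) for p in[(244,154.5),(254,154.5)]])
print("tip-side top corners",[onz(s,*p,52) for p in[(185.8,136),(194.8,133)]],[onz(d,*p,52) for p in[(245.8,135.2),(255.8,135.2)]])
print("slice")
for c,P in((s,[(224.5,168),(234,153),(260,145.5),(280,151),(291.5,168),(284,182),(266,188),(240,186)]),(d,[(239.5,184),(250,172.5),(275,165.3),(300,171),(312,187),(302,199),(277,206),(252,199)])):
    Q=np.array([onz(c,*p,34) for p in P]); 
    e=cv2.fitEllipse(Q[:,:2].astype(np.float32)); print(e,Q[:,:2].mean(0))
print(cv2.fitEllipse(np.array([onz(w,*p,34,o)[:2] for p in[(182,120),(185,160),(207,210),(250,242),(310,258),(340,261),(400,242),(445,190),(464,140),(460,75),(430,25),(205,60),(190,85)]],np.float32)))
print("tape, offcut,pencil,sand",onz(s,195,170,36),onz(d,220,166,36),onz(s,253,224,44),onz(d,211.5,221,44))
print(onz(s,231,200,5),onz(s,266,218,5),onz(d,227,199,5),onz(d,235,228,5))
print(onz(s,352,268,31),onz(d,252,310,31))
E
```

```text
tray
[[ 545.5 -270.5   12. ]
 [ 583.2 -398.5   12. ]
 [ 449.3 -441.8   12. ]
 [ 413.3 -308.9   12. ]] [ 497.8 -354.9   12. ]
[[ 416.1 -309.4   12. ]
 [ 545.8 -270.3   12. ]
 [ 585.5 -401.4   12. ]
 [ 455.9 -442.1   12. ]] [ 500.8 -355.8   12. ]
bottle foot top/bottom
[array([475.1, 307.9,  52. ]), array([521.3, 296.5,  52. ])] [array([486.3, 290.4,  52. ]), array([521.6, 283.2,  52. ])]
[array([479.7, 307.7,   0. ]), array([523. , 300.1,   0. ])] [array([476.8, 303.8,   0. ]), array([524. , 300.1,   0. ])]
tip-side top corners [array([491.6, 393.8,  52. ]), array([536. , 382.7,  52. ])] [array([490.3, 393.9,  52. ]), array([538.5, 390. ,  52. ])]
slice
((598.0633544921875, 19.76786231994629), (285.24139404296875, 293.1371154785156), 60.162899017333984) [599.6  10.8]
((599.5723876953125, 17.802534103393555), (268.7515869140625, 291.4161071777344), 89.216064453125) [598.1  13.5]
((596.378662109375, 25.82194709777832), (278.6919250488281, 292.8680419921875), 80.64533233642578)
tape, offcut,pencil,sand [384.  191.8  36. ] [368. 164.  36.] [ 345.5 -208.3   44. ] [ 343.  -196.7   44. ]
[394.  -27.8   5. ] [ 426.8 -197.7    5. ] [396.8 -27.9   5. ] [ 426.3 -198.4    5. ]
[ 459.2 -581.6   31. ] [ 470.4 -571.4   31. ]
```

```bash
python3 -m crank '[{"dz":-4,"dy":-0.3,"spin":0.03},{"dz":-8,"dy":-0.6,"spin":0.06},{"dz":-12,"dy":-0.9,"spin":0.09},{"dz":-16,"dy":-1.2,"spin":0.12},{"dz":-20,"dy":-1.5,"spin":0.15},{"dz":-24,"dy":-1.5,"spin":0.18},{"dz":-27,"dy":-1.5,"spin":0.18},{"dz":-28,"dy":-1.5,"spin":0.18},{"dz":-28,"dy":-1.5,"spin":0.18},{"dz":-28,"dy":-1.5,"spin":0.18}]'
python3 - <<'E'
from plant import sensors, capture, bot
import cv2,pickle
o=sensors.get_obs(); c=capture("wrist"); pickle.dump((o,c),open("w1.pkl","wb")); cv2.imwrite("pics/w1.png",c["frame"]); print(o)
E
python3 up.py pics/w1.png pics/w1u.png 0 0 512 384
```

```text
{'time': 0.3, 'joint_positions': array([-1.45999763e-01,  3.42264349e-01,  1.52435112e+00, -4.85936177e-05,
        1.27539357e+00, -1.45992977e-01]), 'dq': array([-1.35338525e-04, -3.13697885e-03, -6.53520371e-05, -9.00070495e-04,
       -1.94339746e-03, -4.64743147e-04]), 'tau': array([ 4.50740199e-04, -4.30737233e+01, -2.44091874e+01,  7.16455257e-02,
        5.21118916e-02, -5.57637213e-05]), 'tool_pos': array([5.24902244e+02, 2.18116667e-02, 2.26515435e+02]), 'tcp_rot': array([-1.60561436,  1.57037736,  3.10678199]), 'contact_force': array([-0.02588738, -0.0509427 , -0.15550797]), 'moment': array([ 0.01207476,  0.01181227, -0.07106119]), 'grip_width': 91.95820599200997}invalid input at $[0]: expected keys dx, dy, dz, spin
```

View pics/w1u.png

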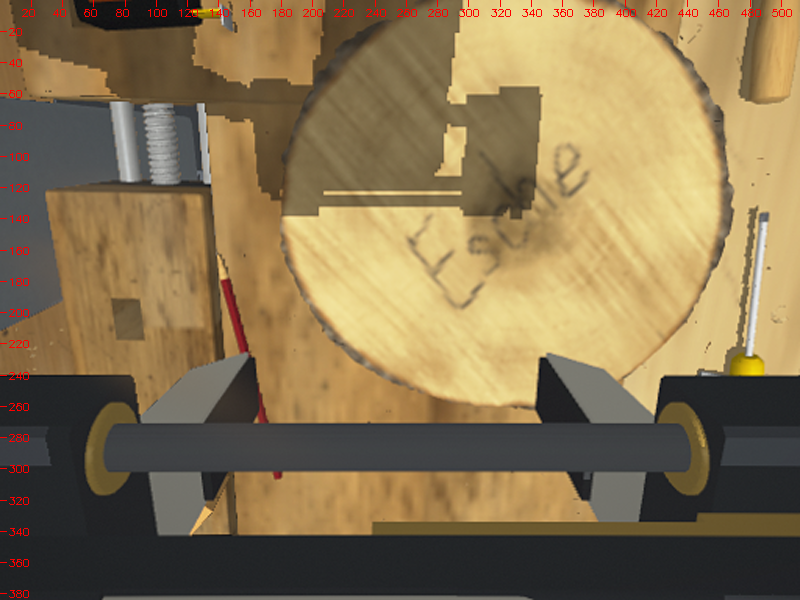

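```bash
python3 -m crank '[{"dx":0,"dz":-4,"dy":-0.3,"spin":0.03},{"dx":0,"dz":-8,"dy":-0.6,"spin":0.06},{"dx":0,"dz":-12,"dy":-0.9,"spin":0.09},{"dx":0,"dz":-16,"dy":-1.2,"spin":0.12},{"dx":0,"dz":-20,"dy":-1.5,"spin":0.15},{"dx":0,"dz":-24,"dy":-1.5,"spin":0.18},{"dx":0,"dz":-27,"dy":-1.5,"spin":0.18},{"dx":0,"dz":-28,"dy":-1.5,"spin":0.18},{"dx":0,"dz":-28,"dy":-1.5,"spin":0.18},{"dx":0,"dz":-28,"dy":-1.5,"spin":0.18}]'
cat > shot.py <<'E'
from plant import sensors, capture, bot
import cv2,pickle,sys
n,t=sys.argv[1:3]
o=sensors.get_obs(); c=capture(n); pickle.dump((o,c),open(t+".pkl","wb")); cv2.imwrite(f"pics/{t}.png",c["frame"])
E
python3 shot.py wrist w2; python3 up.py pics/w2.png pics/w2u.png 0 0 512 384
```

```text
time: 1.18
tool_pos: [509.9, 279.6, 226.4]
tcp_rot: [-0.266, 1.57, -2.015]
contact_force: [0.0, 0.1, -0.1]
grip_width: 91.7
```

View pics/w2u.png

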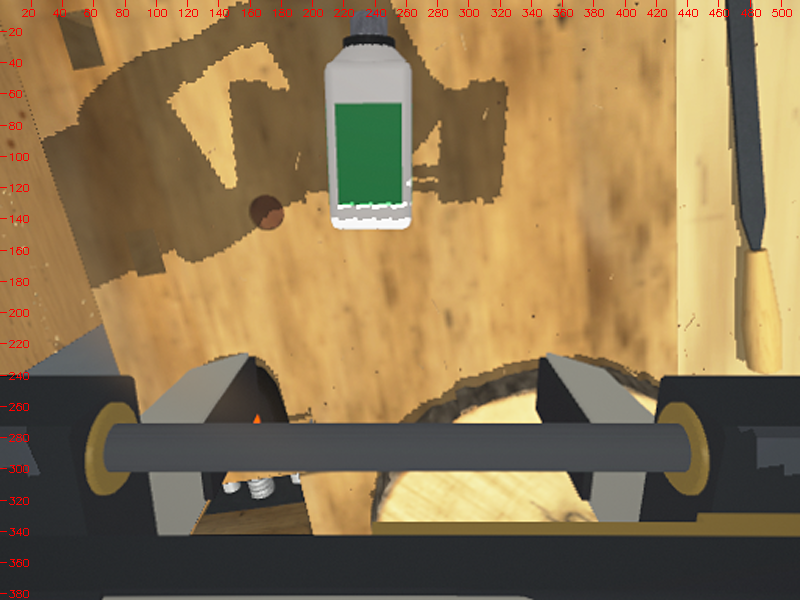

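```bash
python3 - <<'E'
from h import *
import pickle
np.set_printoptions(precision=1,suppress=True)
o,c=pickle.load(open("w2.pkl","rb"))
for p in[(209,55),(212,138),(263,55),(263.2,138)]: print(onz(c,*p,48,o))
print("foot",onz(c,237.5,146.3,50,o),"collar axis",onz(c,236.5,25,26,o),"panel", [onz(c,*p,52,o) for p in[(215,66),(257.5,66),(215,131),(260.5,131)]])
E
```

```text
[487.3 391.9  48. ]
[473.7 316.4  48. ]
[536.5 383.1  48. ]
[523.8 307.4  48. ]
foot [497.2 304.1  50. ] collar axis [516.8 415.9  26. ] panel [array([491.1, 381.2,  52. ]), array([529.8, 374.3,  52. ]), array([478.6, 323. ,  52. ]), array([522.3, 315.2,  52. ])]
```

```bash
python3 -m crank '[{"dx":3,"dy":-0.8,"dz":-1.8,"spin":0},{"dx":6,"dy":-1.6,"dz":-3.5,"spin":0},{"dx":9.5,"dy":-1.6,"dz":-3.5,"spin":0},{"dx":13,"dy":-1.6,"dz":-3.5,"spin":0},{"dx":16.5,"dy":-1.6,"dz":-3.5,"spin":0},{"dx":19.5,"dy":-1.6,"dz":-3.5,"spin":0},{"dx":21,"dy":-1.6,"dz":-3.5,"spin":0},{"dx":21.8,"dy":-1.6,"dz":-3.5,"spin":0},{"dx":21.8,"dy":-1.6,"dz":-3.5,"spin":0},{"dx":21.8,"dy":-1.6,"dz":-3.5,"spin":0}]' 100
python3 shot.py side d1; python3 up.py pics/d1.png pics/d1u.png 190 70 330 175;python3 shot.py scene e1; python3 up.py pics/e1.png pics/e1u.png 140 70 280 175;
```

```text
time: 2.07
tool_pos: [501.5, 316.5, 9.6]
tcp_rot: [2.022, 1.57, 0.269]
contact_force: [-0.6, 0.4, -0.0]
grip_width: 91.6
```

View pics/d1u.png

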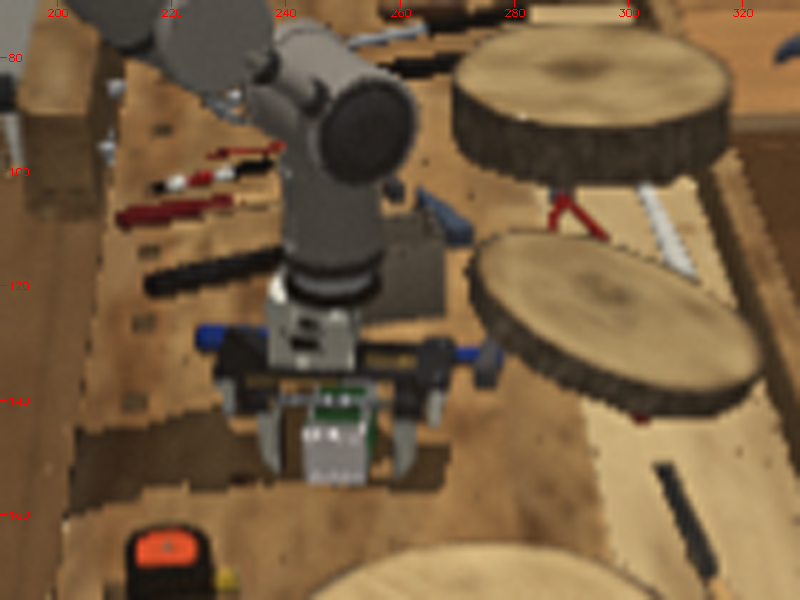

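View pics/e1u.png

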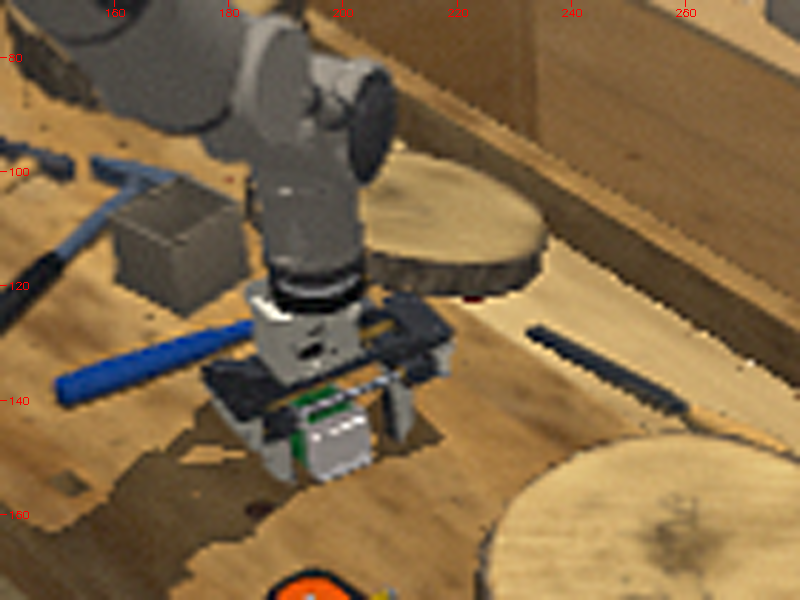

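The fingers straddle the foot end: bottle foot at side (249,151), fingers at columns 237 and 261. Now I'll grip and lift.

```bash
python3 -m crank '[{"dx":0,"dy":0,"dz":0,"spin":0},{"dx":0,"dy":0,"dz":0,"spin":0},{"dx":0,"dy":0,"dz":0,"spin":0},{"dx":0,"dy":0,"dz":0,"spin":0},{"dx":0,"dy":0,"dz":0,"spin":0},{"dx":0,"dy":0,"dz":0,"spin":0}]' 50
python3 -m crank '[{"dx":-1,"dy":0,"dz":0,"spin":0},{"dx":-3,"dy":0,"dz":0,"spin":0},{"dx":-6,"dy":0,"dz":0,"spin":0},{"dx":-9,"dy":0,"dz":0,"spin":0},{"dx":-12,"dy":0,"dz":0,"spin":0},{"dx":-15,"dy":0,"dz":0,"spin":0},{"dx":-16,"dy":0,"dz":0,"spin":0},{"dx":-16,"dy":0,"dz":0,"spin":0},{"dx":-16,"dy":0,"dz":0,"spin":0}]'
python3 shot.py side d2; python3 up.py pics/d2.png pics/d2u.png 190 70 330 175;python3 shot.py scene e2; python3 up.py pics/e2.png pics/e2u.png 140 70 280 175;
```

```text
time: 2.67
tool_pos: [500.5, 317.4, 8.8]
tcp_rot: [1.998, 1.571, 0.247]
contact_force: [-0.8, -0.0, -0.2]
grip_width: 55.9
time: 3.42
tool_pos: [500.1, 317.1, 168.1]
tcp_rot: [-0.781, 1.57, -2.532]
contact_force: [0.1, 0.3, -3.7]
grip_width: 52.0
```

View pics/d2u.png

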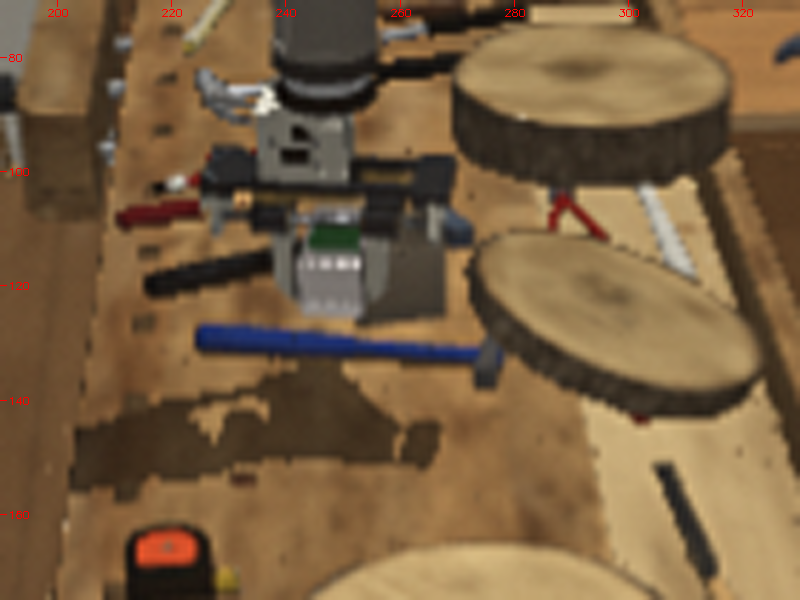

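View pics/e2u.png

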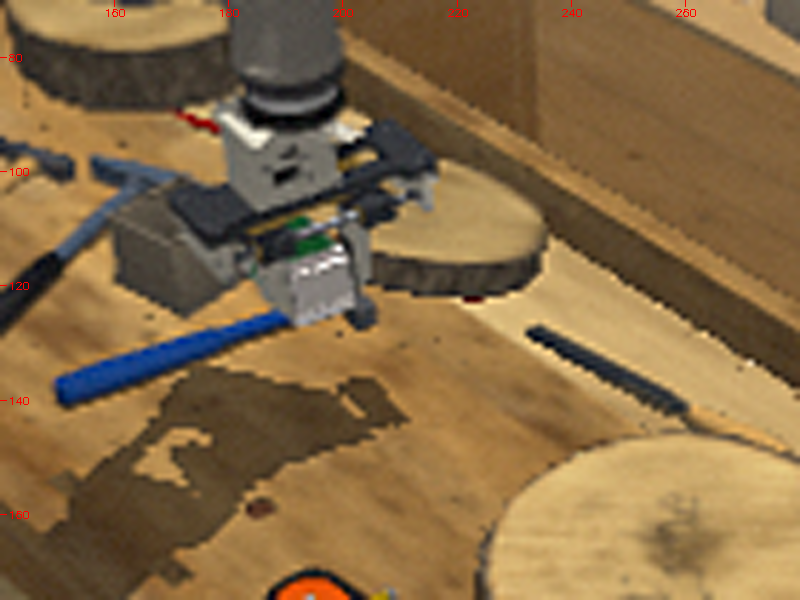

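The bottle is held level at side (248,118). I'll try loosening the grip step by step, from lower down, to let it pivot about the jaw axis.

```bash
python3 -m crank '[{"dx":2,"dy":0,"dz":0,"spin":0},{"dx":4,"dy":0,"dz":0,"spin":0},{"dx":4.5,"dy":0,"dz":0,"spin":0},{"dx":4.5,"dy":0,"dz":0,"spin":0},{"dx":4.5,"dy":0,"dz":0,"spin":0},{"dx":4.5,"dy":0,"dz":0,"spin":0}]' 56.2
python3 -c "
from plant import sensors;o=sensors.get_obs();print(o['moment'],o['contact_force'],o['grip_width'])"
python3 shot.py side d3; python3 up.py pics/d3.png pics/d3u.png 190 70 330 175;python3 shot.py scene e3; python3 up.py pics/e3.png pics/e3u.png 140 70 280 175;
```

```text
time: 4.02
tool_pos: [501.0, 317.5, 124.3]
tcp_rot: [2.147, 1.57, 0.397]
contact_force: [-0.2, 0.2, -2.3]
grip_width: 52.1
[-0.11036213  0.0399644  -0.02808215] [-0.20917628  0.18054772 -2.3473181 ] 52.08253213340628
```

View pics/d3u.png

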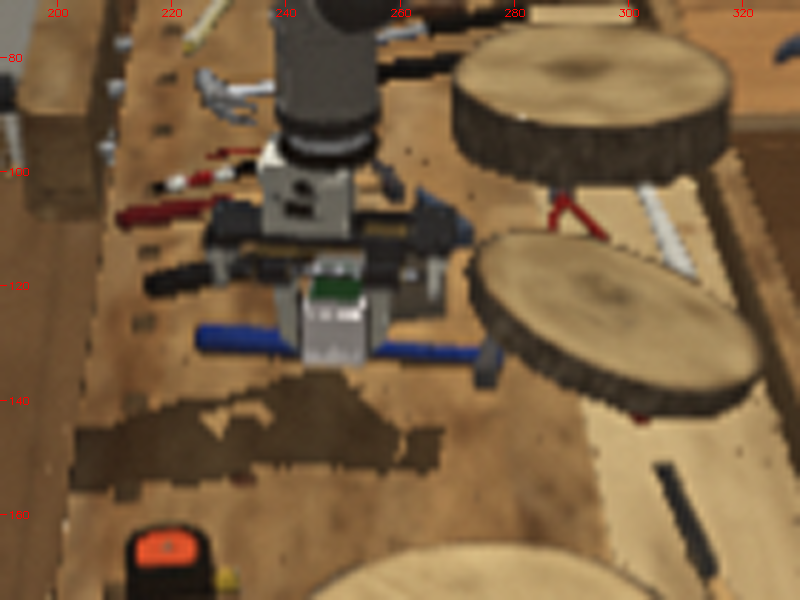

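```bash
cat > m.py <<'E'
from plant import sensors;o=sensors.get_obs();print(o['moment'].round(3),o['contact_force'].round(2),round(o['grip_width'],2))
E
python3 -m crank '[{"dx":0,"dy":0,"dz":0,"spin":0},{"dx":0,"dy":0,"dz":0,"spin":0},{"dx":0,"dy":0,"dz":0,"spin":0}]' 56.5;python3 m.py
python3 shot.py side d4; python3 up.py pics/d4.png pics/d4u.png 190 70 330 175
```

```text
time: 4.37
tool_pos: [500.7, 317.4, 124.2]
tcp_rot: [2.136, 1.57, 0.385]
contact_force: [-1.0, 0.2, -1.8]
grip_width: 52.1
[-0.102  0.054  0.141] [-0.95  0.24 -1.82] 52.07
```

View pics/d4u.png

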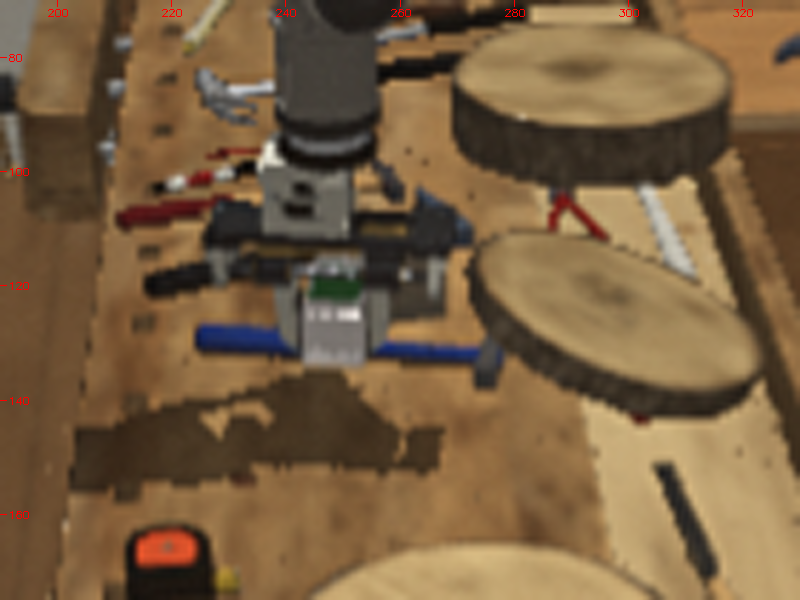

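```bash

python3 -m crank '[{"dx":1.5,"dy":0,"dz":0,"spin":0},{"dx":1.5,"dy":0,"dz":0,"spin":0},{"dx":1.5,"dy":0,"dz":0,"spin":0}]' 56.6;python3 m.py
python3 -m crank '[{"dx":0,"dy":0,"dz":0,"spin":0},{"dx":0,"dy":0,"dz":0,"spin":0}]' 56.7;python3 m.py
python3 shot.py side d5; python3 up.py pics/d5.png pics/d5u.png 190 70 330 175
```

```text
time: 4.67
tool_pos: [500.0, 317.1, 108.2]
tcp_rot: [-0.929, 1.569, -2.68]
contact_force: [1.8, -0.7, -3.1]
grip_width: 51.8
[-0.354 -0.58  -0.053] [ 1.81 -0.66 -3.14] 51.82
time: 4.83
tool_pos: [500.8, 317.4, 109.3]
tcp_rot: [2.113, 1.57, 0.362]
contact_force: [0.7, -0.0, -0.5]
grip_width: 52.2
[-0.012  0.006 -0.045] [ 0.68 -0.01 -0.5 ] 52.18
```

View pics/d5u.png

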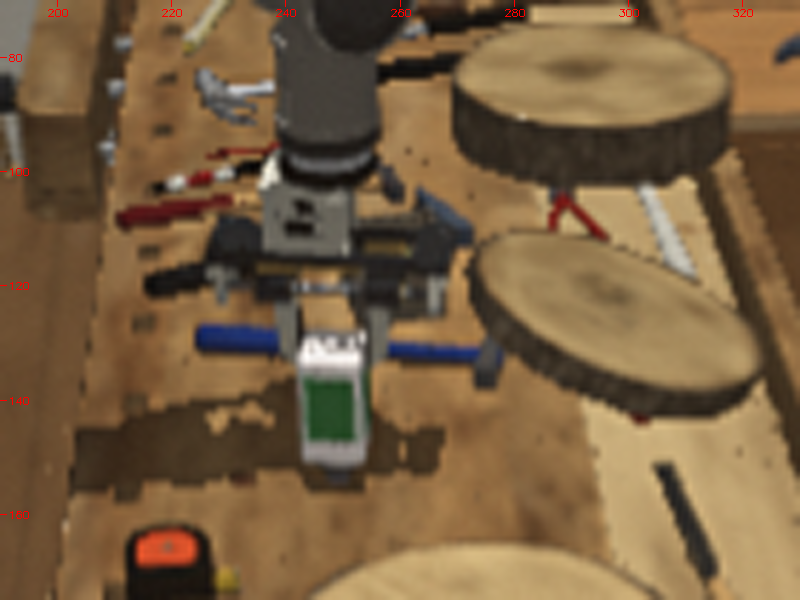

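It has swung tip-down: foot at side (248,129), collar at about (249,153). I'll close firmly now.

```bash

python3 -m crank '[{"dx":0,"dy":0,"dz":0,"spin":0},{"dx":0,"dy":0,"dz":0,"spin":0},{"dx":0,"dy":0,"dz":0,"spin":0}]' 50;python3 m.py
python3 shot.py side d6; python3 up.py pics/d6.png pics/d6u.png 190 70 330 175;python3 shot.py scene e6; python3 up.py pics/e6.png pics/e6u.png 140 70 280 175;python3 shot.py wrist w6
```

```text
time: 5.13
tool_pos: [500.9, 317.5, 109.3]
tcp_rot: [2.141, 1.569, 0.39]
contact_force: [0.7, -0.1, -0.1]
grip_width: 51.5
[-0.049 -0.044  0.004] [ 0.66 -0.14 -0.13] 51.47
```

View pics/d6u.png

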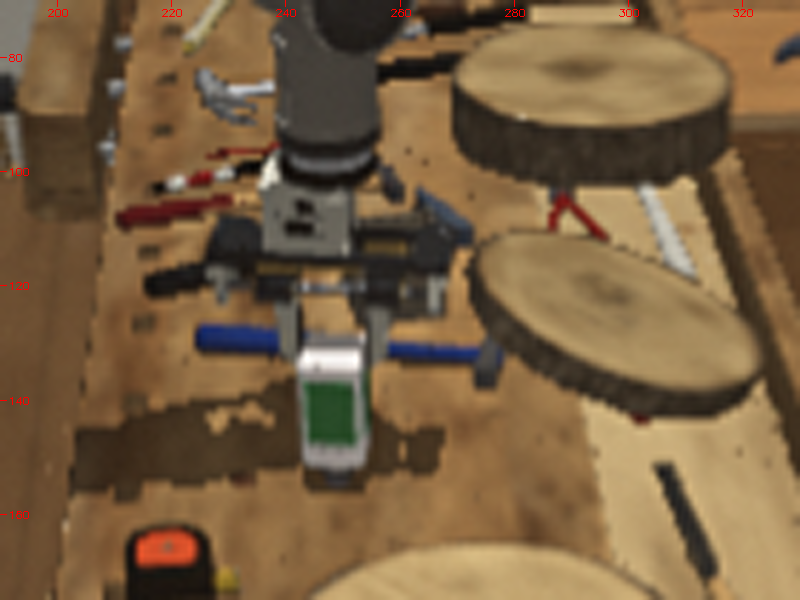

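View pics/e6u.png

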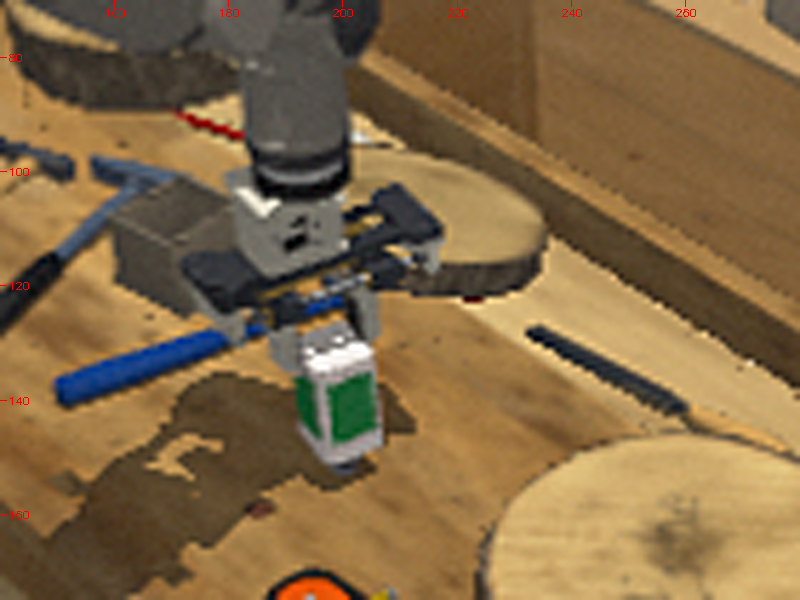

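View pics/w6.png

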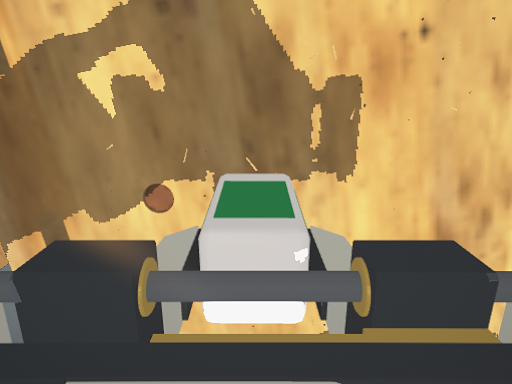

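```bash
python3 up.py pics/w6.png pics/w6u.png 150 150 370 340; python3 - <<'E'
from h import *
import pickle
np.set_printoptions(precision=1,suppress=True)
o,c=pickle.load(open("w6.pkl","rb"))
for z in(120,130): print(z,[onz(c,*p,z,o)[:2] for p in[(201,236),(308,236),(204,322),(304,322)]])
E
```

```text
120 [array([477.7, 332. ]), array([527.3, 323. ]), array([468.6, 285.1]), array([518.9, 276. ])]
130 [array([480.1, 336.2]), array([526.4, 327.8]), array([471.7, 292.5]), array([518.6, 284. ])]
```

View pics/w6u.png

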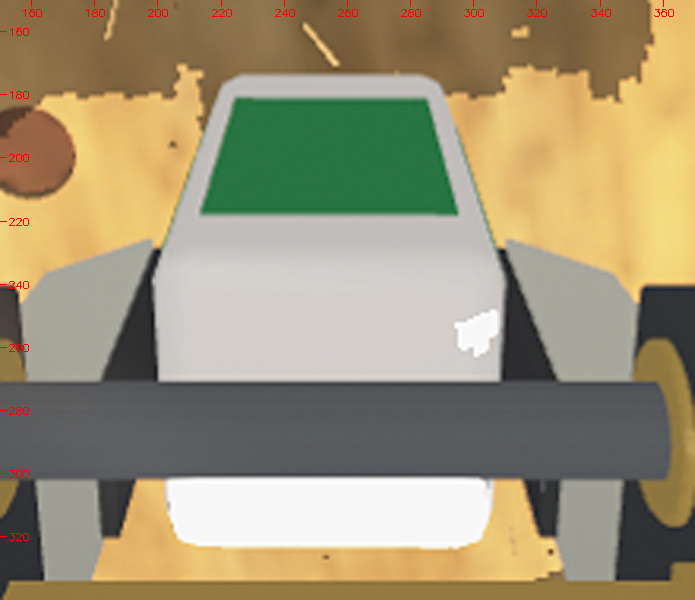

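```bash
cat > fit.py <<'E'
from h import *
import pickle
from scipy.optimize import least_squares
np.set_printoptions(precision=2,suppress=True)
o,c=pickle.load(open("w6.pkl","rb"))
psi=np.radians(-10.3); J=np.array([np.cos(psi),np.sin(psi),0]); B=np.array([-J[1],J[0],0]); U=np.array([0,0,1.])
pts=[(-21,16),(21,16),(-21,76),(21,76)]
uv=np.array([(213.3,217.8),(295,217.8),(224.4,181),(285.5,181)])
def model(p):
    th,x,y,z=p; f=np.array([x,y,z])
    a=-np.cos(th)*U+np.sin(th)*B  # foot->tip ; th>0 tip leans to +B
    n=np.cos(th)*B+np.sin(th)*U
    return f,a,n
def res(p):
    f,a,n=model(p)
    r=[proj(c,f+n*26+J*w+a*s,o)-q for (w,s),q in zip(pts,uv)]
    r.append((proj(c,f-n*25,o)-[254,322.5])*[0,1])
    return np.concatenate(r)
for g in(0,.3,-.3):
    s=least_squares(res,[g,500,305,120]); f,a,n=model(s.x)
    print(s.x,s.cost,"tip",f+a*129,res(s.x))
E
python3 fit.py
```

```text
[  0.05 498.48 304.86 120.99] 1.417038537109474 tip [499.67 311.41  -7.84] [-0.06  0.14  1.    0.18 -1.17  0.15 -0.08  0.19  0.   -0.58]
[  0.05 498.48 304.86 120.99] 1.4170385371101606 tip [499.67 311.41  -7.84] [-0.06  0.14  1.    0.18 -1.17  0.15 -0.08  0.19  0.   -0.58]
[  0.05 498.48 304.86 120.99] 1.417038537109429 tip [499.67 311.41  -7.84] [-0.06  0.14  1.    0.18 -1.17  0.15 -0.08  0.19  0.   -0.58]
```

```bash

python3 -m crank '[{"dx":-0.5,"dy":0,"dz":0,"spin":0},{"dx":-1.5,"dy":0,"dz":0,"spin":0},{"dx":-3.5,"dy":0,"dz":0,"spin":0},{"dx":-6,"dy":0,"dz":0,"spin":0},{"dx":-8,"dy":0,"dz":0,"spin":0},{"dx":-9.5,"dy":0,"dz":0,"spin":0},{"dx":-10,"dy":0,"dz":0,"spin":0},{"dx":-10,"dy":0,"dz":0,"spin":0},{"dx":-10,"dy":0,"dz":0,"spin":0}]';python3 m.py
python3 shot.py side d7; python3 up.py pics/d7.png pics/d7u.png 190 50 330 155;python3 shot.py scene e7; python3 up.py pics/e7.png pics/e7u.png 140 50 280 155;python3 shot.py wrist w7
```

```text
time: 6.03
tool_pos: [500.2, 317.2, 208.3]
tcp_rot: [-0.899, 1.57, -2.65]
contact_force: [-0.3, -0.6, -3.4]
grip_width: 52.1
[0.024 0.037 0.007] [-0.31 -0.57 -3.35] 52.1
```

View pics/d7u.png

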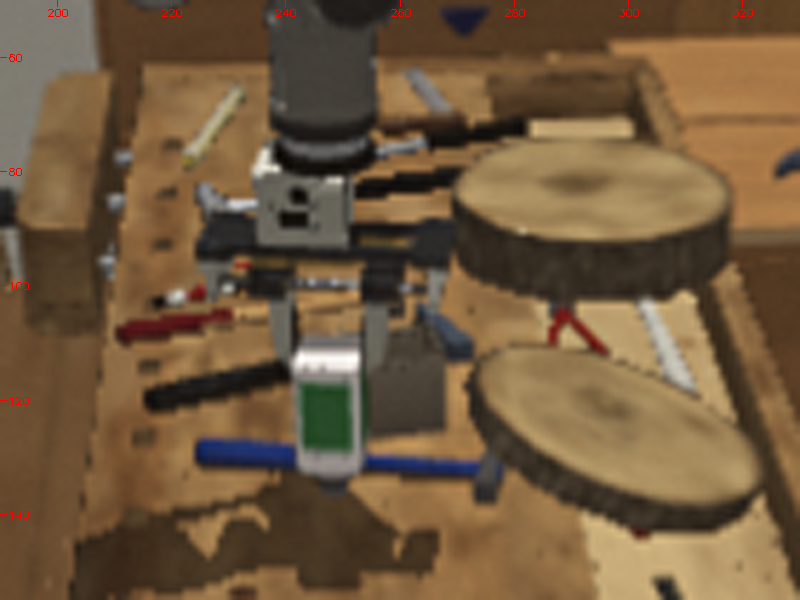

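View pics/e7u.png

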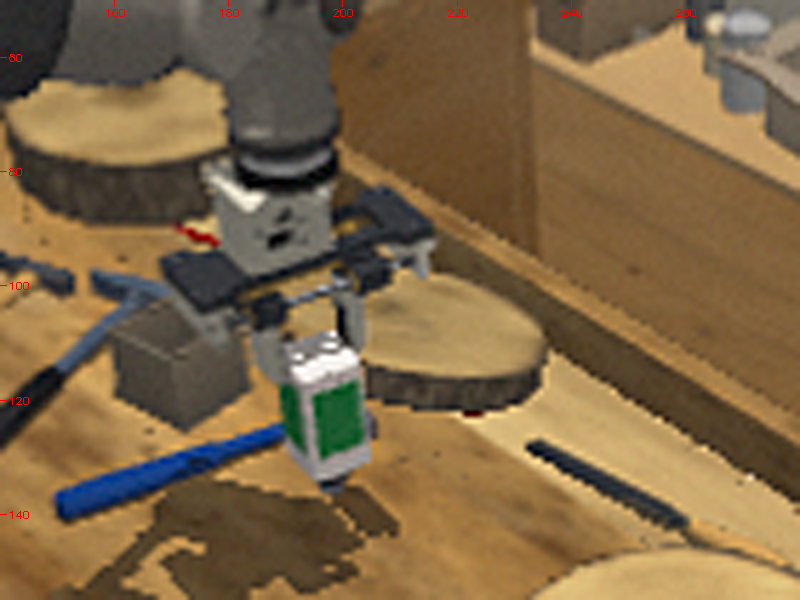

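View pics/w7.png

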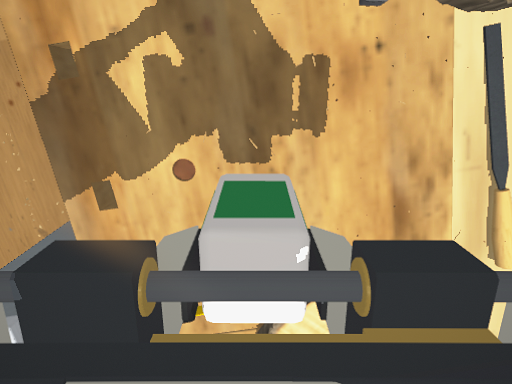

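The grip holds (Fz about -3). The bottle is inverted and leans about 3°. Next I'll carry it over the slice at this height.

```bash

python3 -m crank '[{"dx":0,"dy":0.6,"dz":1,"spin":0},{"dx":0,"dy":1.7,"dz":3,"spin":0},{"dx":0,"dy":3.3,"dz":6,"spin":0},{"dx":0,"dy":5,"dz":9,"spin":0},{"dx":0,"dy":6.7,"dz":12,"spin":0},{"dx":0,"dy":8.3,"dz":15,"spin":0},{"dx":0,"dy":10,"dz":18,"spin":0},{"dx":0,"dy":11.7,"dz":21,"spin":0},{"dx":0,"dy":13.3,"dz":24,"spin":0},{"dx":0,"dy":14.4,"dz":26,"spin":0},{"dx":0,"dy":14.9,"dz":26.8,"spin":0},{"dx":0,"dy":14.9,"dz":26.8,"spin":0},{"dx":0,"dy":14.9,"dz":26.8,"spin":0}]'
python3 -m crank '[{"dx":1,"dy":0,"dz":0,"spin":0},{"dx":2.5,"dy":0,"dz":0,"spin":0},{"dx":4,"dy":0,"dz":0,"spin":0},{"dx":4,"dy":0,"dz":0,"spin":0},{"dx":4,"dy":0,"dz":0,"spin":0}]'
python3 m.py
python3 shot.py side d8; python3 up.py pics/d8.png pics/d8u.png 210 100 350 205;python3 shot.py scene e8; python3 up.py pics/e8.png pics/e8u.png 200 80 340 185;python3 shot.py wrist w8
```

```text
time: 7.27
tool_pos: [598.8, 27.0, 208.2]
tcp_rot: [-1.918, 1.569, 2.614]
contact_force: [-0.5, 0.9, -1.9]
grip_width: 51.6
time: 7.68
tool_pos: [598.2, 28.4, 167.8]
tcp_rot: [-1.559, 1.568, 2.975]
contact_force: [0.2, 0.2, -0.9]
grip_width: 51.9
[-0.035 -0.019  0.002] [ 0.17  0.15 -0.92] 51.94
```

View pics/d8u.png

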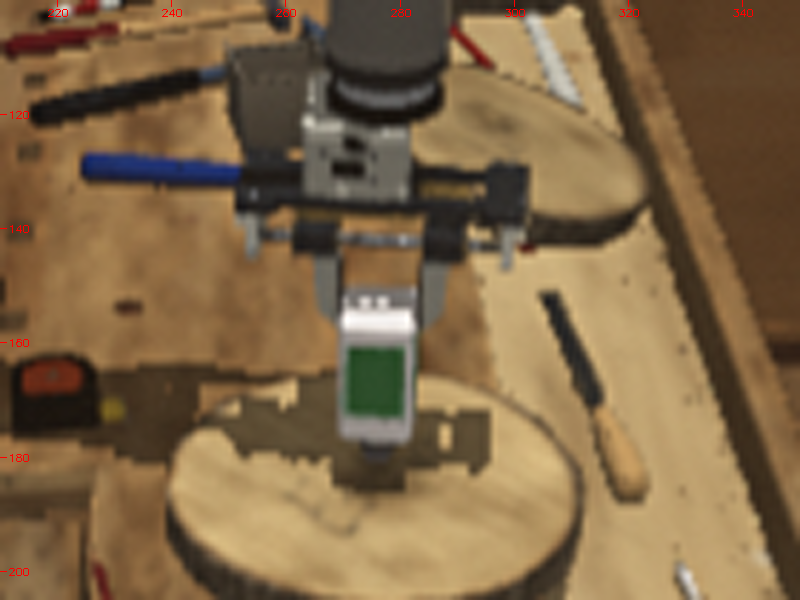

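View pics/e8u.png

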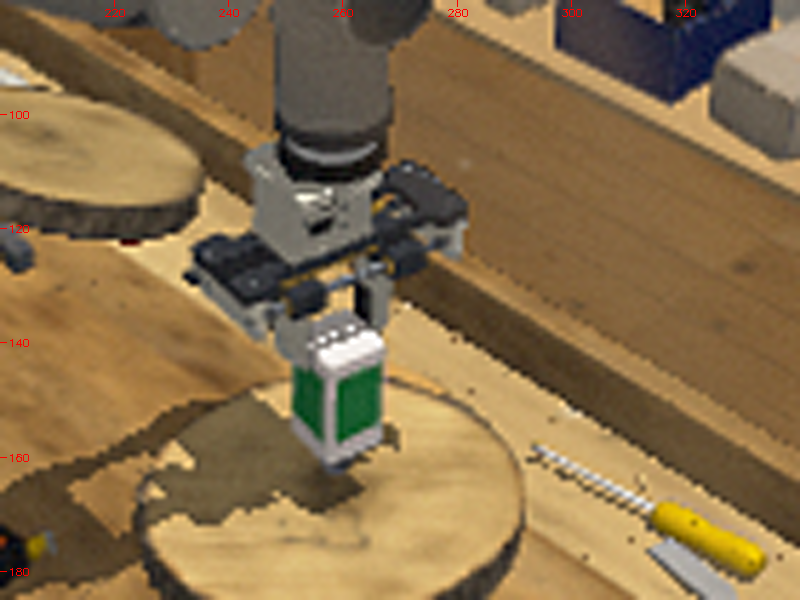

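View pics/w8.png

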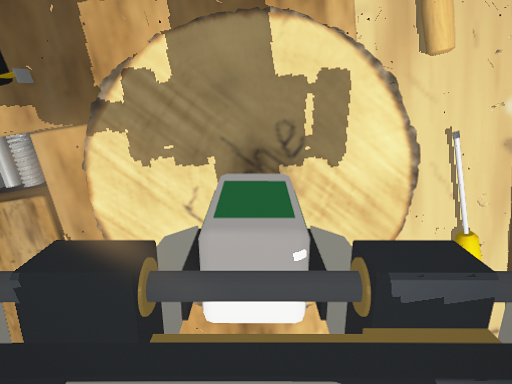

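```bash
python3 - <<'E'
from h import *
import pickle
np.set_printoptions(precision=1,suppress=True)
d=pickle.load(open("d8.pkl","rb"))[1];e=pickle.load(open("e8.pkl","rb"))[1]
print(tri([d,e],[(276,180),(258.8,162.3)]),proj(d,[598,21,50]),proj(e,[598,21,50]))
# foot top corners/centre: 
print(tri([d,e],[(276,155),(261,141)]))
o,w=pickle.load(open("w8.pkl","rb"))
P=[(395,240),(415,190),(418,150),(405,100),(375,55),(335,22),(280,10),(230,10),(180,25),(130,60),(100,100),(86,150),(85,185),(95,225)]
print(cv2.fitEllipse(np.array([onz(w,*p,34,o)[:2] for p in P],np.float32)))
E
```

```text
[598.9  17.2  56.6] [275.7 180.6] [258.  163.4]
[594.    0.4 186.5]
((594.9093627929688, 21.609210968017578), (286.4726257324219, 300.628173828125), 105.40328216552734)
```

```bash

python3 -m crank '[{"dx":0.3,"dy":0,"dz":0,"spin":0},{"dx":0.6,"dy":0,"dz":0,"spin":0},{"dx":0.9,"dy":0,"dz":0,"spin":0},{"dx":1,"dy":0,"dz":0,"spin":0},{"dx":1,"dy":0,"dz":0,"spin":0},{"dx":1,"dy":0,"dz":0,"spin":0}]'
python3 -m crank '[{"dx":0.2,"dy":0,"dz":0,"spin":0},{"dx":0.3,"dy":0,"dz":0,"spin":0},{"dx":0.3,"dy":0,"dz":0,"spin":0}]'
python3 -m crank '[{"dx":0.1,"dy":0,"dz":0,"spin":0},{"dx":0.2,"dy":0,"dz":0,"spin":0},{"dx":0.2,"dy":0,"dz":0,"spin":0}]'
```

```text
time: 8.33
tool_pos: [599.1, 26.9, 158.7]
tcp_rot: [-1.311, 1.571, -3.061]
contact_force: [0.8, 1.0, -2.0]
grip_width: 52.2
time: 8.58
tool_pos: [599.0, 27.0, 155.4]
tcp_rot: [-1.475, 1.57, 3.057]
contact_force: [0.2, 0.1, -1.4]
grip_width: 51.6
time: 8.83
tool_pos: [599.1, 27.0, 153.5]
tcp_rot: [-1.418, 1.571, 3.115]
contact_force: [-0.0, -0.3, -1.5]
grip_width: 52.3
```

```bash

python3 -m crank '[{"dx":0.1,"dy":0,"dz":0,"spin":0},{"dx":0.2,"dy":0,"dz":0,"spin":0},{"dx":0.2,"dy":0,"dz":0,"spin":0}]'
python3 -m crank '[{"dx":0.1,"dy":0,"dz":0,"spin":0},{"dx":0.2,"dy":0,"dz":0,"spin":0},{"dx":0.2,"dy":0,"dz":0,"spin":0}]'
python3 -m crank '[{"dx":0.1,"dy":0,"dz":0,"spin":0},{"dx":0.2,"dy":0,"dz":0,"spin":0},{"dx":0.2,"dy":0,"dz":0,"spin":0}]'
```

```text
time: 9.08
tool_pos: [599.1, 27.0, 151.5]
tcp_rot: [-1.543, 1.571, 2.989]
contact_force: [0.3, 1.0, -1.2]
grip_width: 51.6
time: 9.33
tool_pos: [599.0, 27.0, 149.5]
tcp_rot: [-1.421, 1.57, 3.111]
contact_force: [0.3, 0.6, -3.0]
grip_width: 51.6
time: 9.58
tool_pos: [599.1, 27.0, 147.5]
tcp_rot: [-1.419, 1.571, 3.113]
contact_force: [0.1, 0.1, -1.4]
grip_width: 51.9
```

```bash

python3 -m crank '[{"dx":0.1,"dy":0,"dz":0,"spin":0},{"dx":0.2,"dy":0,"dz":0,"spin":0},{"dx":0.2,"dy":0,"dz":0,"spin":0}]'
python3 -m crank '[{"dx":0.1,"dy":0,"dz":0,"spin":0},{"dx":0.2,"dy":0,"dz":0,"spin":0},{"dx":0.2,"dy":0,"dz":0,"spin":0}]'
python3 -m crank '[{"dx":0.1,"dy":0,"dz":0,"spin":0},{"dx":0.1,"dy":0,"dz":0,"spin":0},{"dx":0.1,"dy":0,"dz":0,"spin":0}]'
```

```text
time: 9.83
tool_pos: [599.0, 27.0, 145.5]
tcp_rot: [-1.515, 1.57, 3.017]
contact_force: [-0.1, 0.2, -1.9]
grip_width: 51.9
time: 10.08
tool_pos: [599.3, 27.0, 143.9]
tcp_rot: [1.761, 1.57, 0.01]
contact_force: [-0.4, 0.6, 1.3]
grip_width: 52.2
time: 10.33
tool_pos: [599.3, 27.0, 143.0]
tcp_rot: [1.721, 1.57, -0.03]
contact_force: [-0.2, 0.7, 2.0]
grip_width: 51.2
```

```bash

python3 -m crank '[{"dx":0.1,"dy":0,"dz":0,"spin":0},{"dx":0.2,"dy":0,"dz":0,"spin":0},{"dx":0.2,"dy":0,"dz":0,"spin":0}]'
python3 -m crank '[{"dx":0.1,"dy":0,"dz":0,"spin":0},{"dx":0.2,"dy":0,"dz":0,"spin":0},{"dx":0.2,"dy":0,"dz":0,"spin":0},{"dx":0.2,"dy":0,"dz":0,"spin":0},{"dx":0.2,"dy":0,"dz":0,"spin":0}]'
python3 m.py
python3 shot.py side d9; python3 up.py pics/d9.png pics/d9u.png 210 100 350 205;python3 shot.py scene e9; python3 up.py pics/e9.png pics/e9u.png 200 80 340 185;python3 shot.py wrist w9; python3 m.py
```

```text
time: 10.58
tool_pos: [599.3, 27.0, 140.8]
tcp_rot: [1.856, 1.57, 0.105]
contact_force: [-0.8, 0.6, 2.1]
grip_width: 51.9
time: 11.0
tool_pos: [599.3, 27.0, 138.9]
tcp_rot: [1.859, 1.57, 0.108]
contact_force: [-0.5, 0.6, 4.4]
grip_width: 51.7
[ 0.251  0.164 -0.02 ] [-0.52  0.61  4.38] 51.73
[0.259 0.107 0.003] [-0.22  0.41  4.92] 51.92
```

View pics/d9u.png

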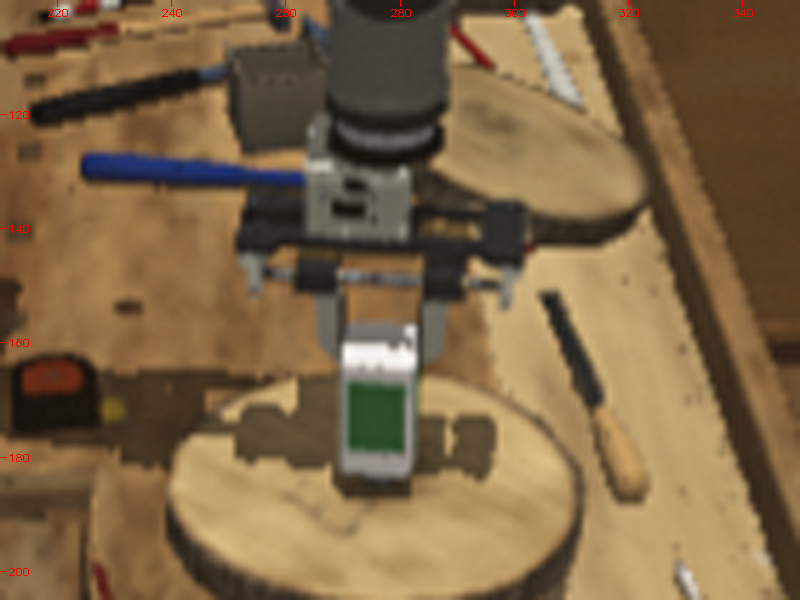

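View pics/w9.png

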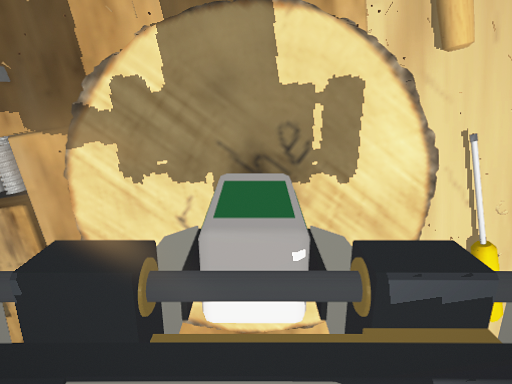

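```bash

python3 -m crank '[{"dx":0.05,"dy":0,"dz":0,"spin":0},{"dx":0.05,"dy":0,"dz":0,"spin":0},{"dx":0.05,"dy":0,"dz":0,"spin":0},{"dx":0.05,"dy":0,"dz":0,"spin":0},{"dx":0.05,"dy":0,"dz":0,"spin":0},{"dx":0.05,"dy":0,"dz":0,"spin":0},{"dx":0.05,"dy":0,"dz":0,"spin":0},{"dx":0.05,"dy":0,"dz":0,"spin":0},{"dx":0.05,"dy":0,"dz":0,"spin":0},{"dx":0.05,"dy":0,"dz":0,"spin":0}]'
python3 m.py; python3 -m crank '[{"dx":0,"dy":0,"dz":0,"spin":0},{"dx":0,"dy":0,"dz":0,"spin":0},{"dx":0,"dy":0,"dz":0,"spin":0}]'
```

```text
time: 11.98
tool_pos: [599.3, 26.9, 138.3]
tcp_rot: [1.629, 1.57, -0.122]
contact_force: [-0.2, 1.1, 4.8]
grip_width: 51.7
[ 0.305 -0.012 -0.   ] [-0.21  1.14  4.79] 51.7
time: 12.23
tool_pos: [599.3, 27.0, 138.3]
tcp_rot: [1.686, 1.57, -0.065]
contact_force: [1.0, 0.9, 4.7]
grip_width: 51.7
```

The push reads about 6 N, so roughly 5.5 mm in, and it was held for over 1 s. Next I'll lift away and return to the free area.

```bash

python3 -m crank '[{"dx":-0.5,"dy":0,"dz":0,"spin":0},{"dx":-1.5,"dy":0,"dz":0,"spin":0},{"dx":-3.5,"dy":0,"dz":0,"spin":0},{"dx":-6,"dy":0,"dz":0,"spin":0},{"dx":-7,"dy":0,"dz":0,"spin":0},{"dx":-7,"dy":0,"dz":0,"spin":0}]'
python3 -m crank '[{"dx":0,"dy":-0.4,"dz":-1,"spin":0},{"dx":0,"dy":-1.2,"dz":-3,"spin":0},{"dx":0,"dy":-2.5,"dz":-6,"spin":0},{"dx":0,"dy":-3.75,"dz":-9,"spin":0},{"dx":0,"dy":-5,"dz":-12,"spin":0},{"dx":0,"dy":-6.2,"dz":-15,"spin":0},{"dx":0,"dy":-7.5,"dz":-18,"spin":0},{"dx":0,"dy":-8.8,"dz":-21,"spin":0},{"dx":0,"dy":-10,"dz":-24,"spin":0},{"dx":0,"dy":-11.3,"dz":-27,"spin":0},{"dx":0,"dy":-12.5,"dz":-30,"spin":0},{"dx":0,"dy":-13.8,"dz":-33,"spin":0},{"dx":0,"dy":-14.6,"dz":-35,"spin":0},{"dx":0,"dy":-15,"dz":-35.8,"spin":0},{"dx":0,"dy":-15,"dz":-35.8,"spin":0},{"dx":0,"dy":-15,"dz":-35.8,"spin":0}]'
python3 - <<'E'
from h import *
import pickle
np.set_printoptions(precision=0,suppress=True)
e=pickle.load(open("e9.pkl","rb"))[1];d=pickle.load(open("d9.pkl","rb"))[1]
print("hammer",onz(e,157,138,10),onz(e,200,123,10),onz(e,206,127,10),"block",onz(e,182,124,0),onz(e,160,114,0),onz(e,184,105,50))
E
python3 shot.py wrist w10;python3 shot.py scene e10; python3 up.py pics/e10.png pics/e10u.png 140 50 280 155
```

```text
time: 12.73
tool_pos: [600.1, 26.8, 210.9]
tcp_rot: [1.607, 1.566, -0.144]
contact_force: [-0.1, -0.1, -2.2]
grip_width: 51.9
time: 14.07
tool_pos: [514.9, 405.6, 206.7]
tcp_rot: [-0.599, 1.568, -2.349]
contact_force: [0.7, -0.4, -1.6]
grip_width: 52.0
hammer [413. 525.  10.] [638. 477.  10.] [638. 430.  10.] block [576. 546.   0.] [548. 696.   0.] [646. 610.  50.]
```

View pics/w10.png

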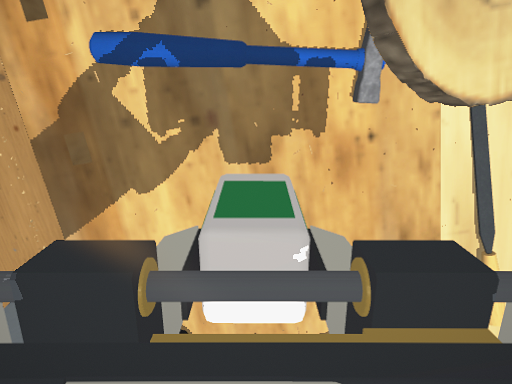

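View pics/e10u.png

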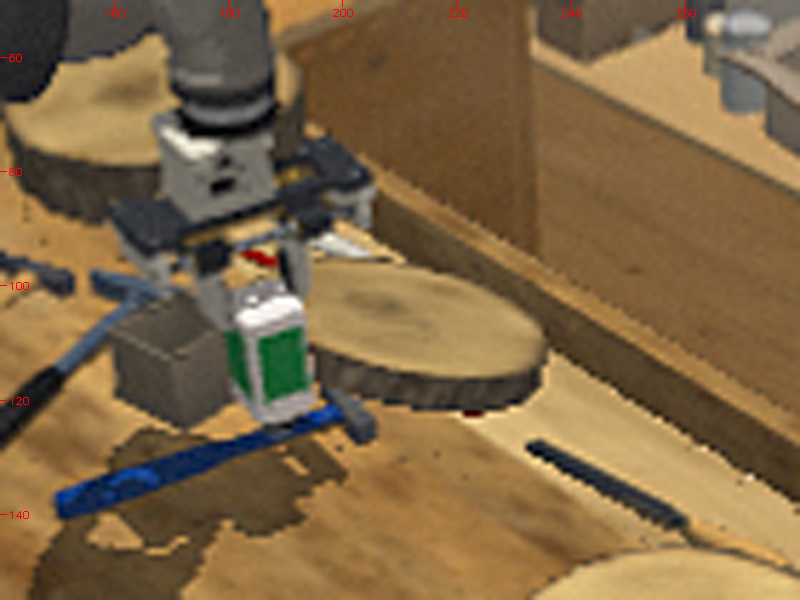

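```bash

python3 -m crank '[{"dx":2,"dy":0,"dz":0,"spin":0},{"dx":5,"dy":0,"dz":0,"spin":0},{"dx":8,"dy":0,"dz":0,"spin":0},{"dx":9,"dy":0,"dz":0,"spin":0},{"dx":9.4,"dy":0,"dz":0,"spin":0},{"dx":9.6,"dy":0,"dz":0,"spin":0},{"dx":9.8,"dy":0,"dz":0,"spin":0},{"dx":10,"dy":0,"dz":0,"spin":0},{"dx":10,"dy":0,"dz":0,"spin":0},{"dx":10,"dy":0,"dz":0,"spin":0}]'
python3 -m crank '[{"dx":0,"dy":0,"dz":0.5,"spin":0},{"dx":0,"dy":0,"dz":1,"spin":0},{"dx":0,"dy":0,"dz":1.5,"spin":0},{"dx":0,"dy":0,"dz":2,"spin":0},{"dx":0,"dy":0,"dz":2.5,"spin":0},{"dx":0,"dy":0,"dz":3,"spin":0},{"dx":0,"dy":0,"dz":3,"spin":0}]'
python3 m.py;python3 shot.py wrist w11
```

```text
time: 15.0
tool_pos: [516.6, 406.5, 109.8]
tcp_rot: [2.203, 1.568, 0.452]
contact_force: [1.5, 0.2, 0.4]
grip_width: 51.8
time: 15.58
tool_pos: [510.2, 375.4, 108.4]
tcp_rot: [-0.067, 1.57, -1.819]
contact_force: [-0.5, 0.4, 0.9]
grip_width: 51.9
[ 0.303 -0.011  0.025] [-0.52  0.41  0.93] 51.9
```

View pics/w11.png

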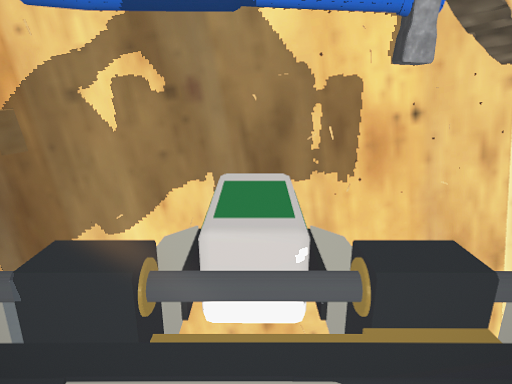

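```bash

python3 -m crank '[{"dx":0.15,"dy":0,"dz":0,"spin":0},{"dx":0.15,"dy":0,"dz":0,"spin":0},{"dx":0.15,"dy":0,"dz":0.5,"spin":0},{"dx":0.15,"dy":0,"dz":1,"spin":0},{"dx":0.15,"dy":0,"dz":1.5,"spin":0},{"dx":0.15,"dy":0,"dz":2,"spin":0},{"dx":0.15,"dy":0,"dz":2,"spin":0}]' 56.55
python3 m.py;python3 shot.py wrist w12
```

```text
time: 16.22
tool_pos: [506.7, 355.7, 106.9]
tcp_rot: [0.311, 1.57, -1.44]
contact_force: [1.5, -0.6, 2.2]
grip_width: 52.0
[-0.09  -0.204  0.007] [ 1.52 -0.56  2.19] 52.02
```

View pics/w12.png

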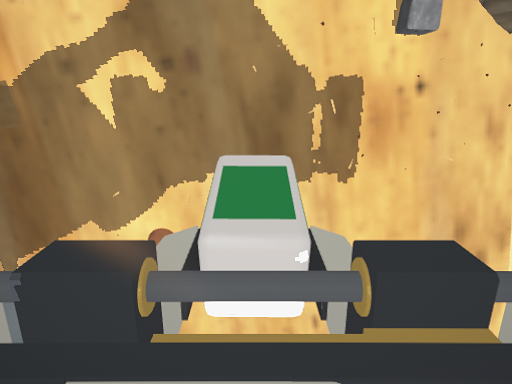

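The shoulder edge has moved from row 174 to 156, so the bottle is now pivoting. I'll continue the arc.

```bash

python3 -m crank '[{"dx":0,"dy":0,"dz":0.5,"spin":0},{"dx":0,"dy":0,"dz":1,"spin":0},{"dx":0,"dy":0,"dz":1.5,"spin":0},{"dx":0,"dy":0,"dz":2,"spin":0},{"dx":0.1,"dy":0,"dz":2.5,"spin":0},{"dx":0.2,"dy":0,"dz":3,"spin":0},{"dx":0.2,"dy":0,"dz":3,"spin":0}]'
python3 m.py;python3 shot.py wrist w13
```

```text
time: 16.85
tool_pos: [500.7, 326.1, 104.1]
tcp_rot: [-0.829, 1.569, -2.581]
contact_force: [0.3, -1.2, 0.4]
grip_width: 51.8
[-0.13  -0.049 -0.034] [ 0.25 -1.22  0.35] 51.84
```

View pics/w13.png

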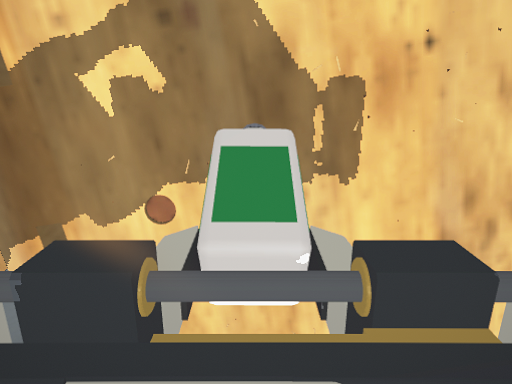

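```bash

python3 -m crank '[{"dx":0.1,"dy":0,"dz":0.6,"spin":0},{"dx":0.3,"dy":0,"dz":1.2,"spin":0},{"dx":0.6,"dy":0,"dz":1.8,"spin":0},{"dx":0.9,"dy":0,"dz":2.4,"spin":0},{"dx":1.4,"dy":0,"dz":3.1,"spin":0},{"dx":1.9,"dy":0,"dz":3.8,"spin":0},{"dx":2.4,"dy":0,"dz":4.4,"spin":0},{"dx":2.4,"dy":0,"dz":4.4,"spin":0}]'
python3 m.py;python3 shot.py wrist w14
```

```text
time: 17.57
tool_pos: [492.7, 282.3, 79.5]
tcp_rot: [-0.737, 1.568, -2.489]
contact_force: [-0.6, -0.6, 0.0]
grip_width: 52.1
[-0.27  0.13  0.04] [-0.63 -0.56  0.  ] 52.11
```

View pics/w14.png

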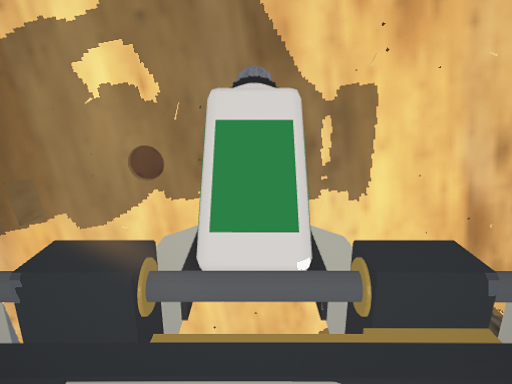

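```bash

python3 -m crank '[{"dx":0.4,"dy":0,"dz":0.5,"spin":0},{"dx":0.8,"dy":0,"dz":1.1,"spin":0},{"dx":1.2,"dy":0,"dz":1.6,"spin":0},{"dx":1.8,"dy":0,"dz":2.0,"spin":0},{"dx":2.4,"dy":0,"dz":2.5,"spin":0},{"dx":3,"dy":0,"dz":2.9,"spin":0},{"dx":3.6,"dy":0,"dz":3.4,"spin":0},{"dx":4.2,"dy":0,"dz":3.8,"spin":0},{"dx":4.8,"dy":0,"dz":4.2,"spin":0},{"dx":4.8,"dy":0,"dz":4.2,"spin":0}]'
python3 m.py;python3 shot.py wrist w15; python3 shot.py side d15; python3 up.py pics/d15.png pics/d15u.png 190 70 330 175
```

```text
time: 18.45
tool_pos: [485.3, 242.0, 31.2]
tcp_rot: [-1.127, 1.569, -2.878]
contact_force: [0.2, -0.2, -2.0]
grip_width: 51.7
[-0.098  0.017 -0.005] [ 0.21 -0.25 -1.99] 51.7
```

View pics/w15.png

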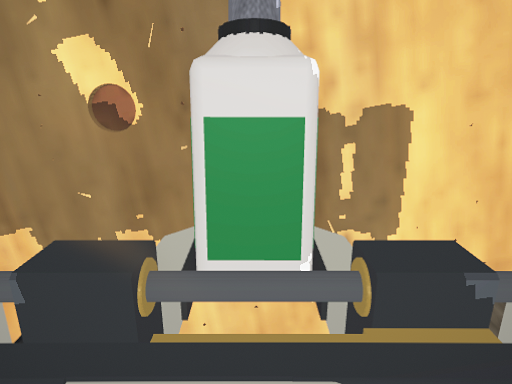

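View pics/d15u.png

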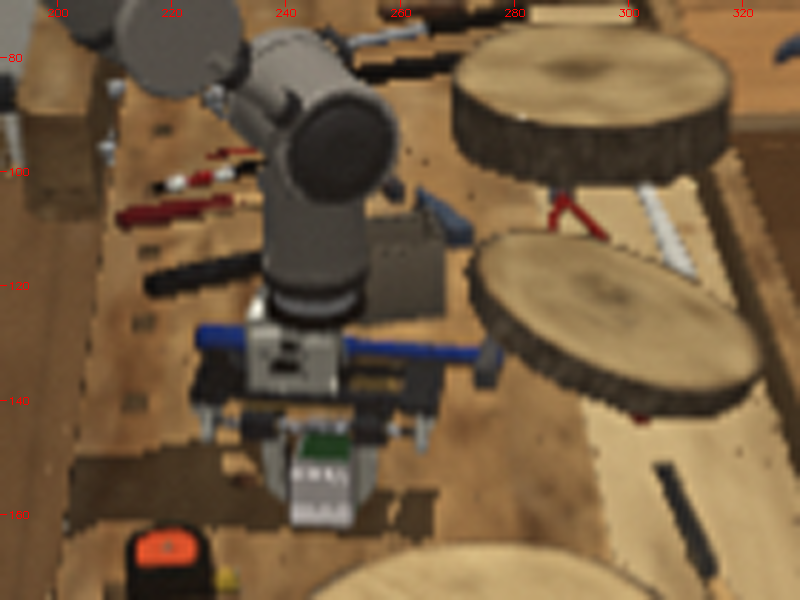

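```bash

python3 -m crank '[{"dx":0.3,"dy":0,"dz":0.1,"spin":0},{"dx":0.5,"dy":0,"dz":0.2,"spin":0},{"dx":0.5,"dy":0,"dz":0.2,"spin":0}]'
python3 -m crank '[{"dx":0,"dy":0,"dz":0,"spin":0},{"dx":0,"dy":0,"dz":0,"spin":0},{"dx":0,"dy":0,"dz":0,"spin":0},{"dx":0,"dy":0,"dz":0,"spin":0}]' 78
python3 -m crank '[{"dx":-2,"dy":0,"dz":0,"spin":0},{"dx":-5,"dy":0,"dz":0,"spin":0},{"dx":-8,"dy":0,"dz":0,"spin":0},{"dx":-12,"dy":0,"dz":0,"spin":0},{"dx":-15,"dy":0,"dz":0,"spin":0},{"dx":-16,"dy":0,"dz":0,"spin":0},{"dx":-16,"dy":0,"dz":0,"spin":0},{"dx":-16,"dy":0,"dz":0,"spin":0}]'
python3 shot.py wrist w16;python3 up.py pics/w16.png pics/w16u.png 0 0 512 384;python3 shot.py scene e16; python3 up.py pics/e16.png pics/e16u.png 140 90 280 195
```

```text
time: 18.8
tool_pos: [485.7, 240.9, 27.5]
tcp_rot: [2.205, 1.57, 0.454]
contact_force: [1.1, -0.1, -1.8]
grip_width: 52.3
time: 19.13
tool_pos: [485.7, 240.9, 27.9]
tcp_rot: [2.069, 1.57, 0.319]
contact_force: [0.6, 0.1, 0.3]
grip_width: 70.8
time: 19.8
tool_pos: [485.3, 240.7, 187.3]
tcp_rot: [-0.581, 1.571, -2.332]
contact_force: [0.2, 0.1, -0.9]
grip_width: 71.9
```

View pics/w16u.png

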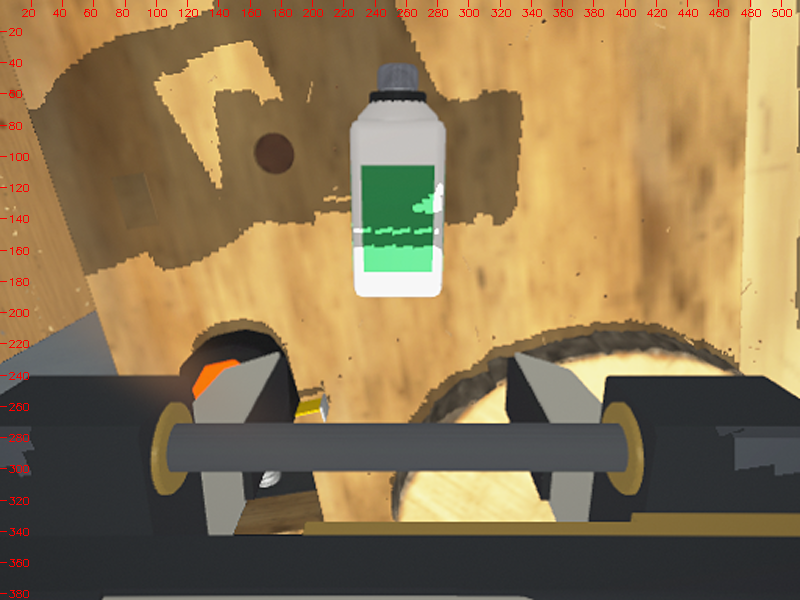

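View pics/e16u.png

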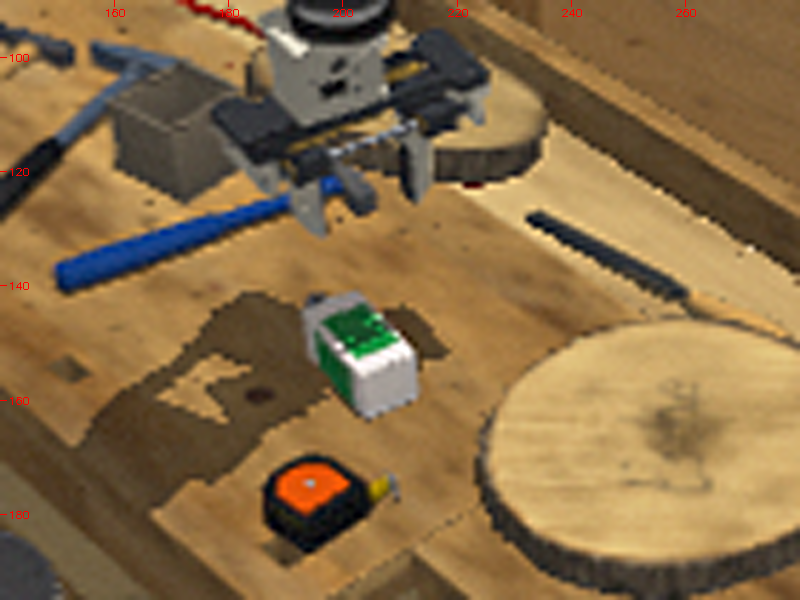

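```bash
python3 - <<'E'
from h import *
import pickle
np.set_printoptions(precision=1,suppress=True)
o,c=pickle.load(open("w16.pkl","rb")); t=np.array([485.5,240.9])
J=np.array([np.cos(-.1798),np.sin(-.1798)]);B=np.array([-J[1],J[0]])
for n,p,z in(("L1",(225,85),46),("R1",(284.5,85),46),("L2",(227,170),46),("R2",(283,170),46),("foot",(254.5,189.3),49),("shoulder",(254,77),49),("collar",(254.5,62),26),("tip",(254.5,41),26),("panel hi",(254,106),52),("panel lo",(254.5,174),52)):
    q=onz(c,*p,z,o)[:2]; print(n,q,"rel J,B",(q-t)@J,(q-t)@B)
E
```

```text
L1 [475.  323.7] rel J,B -25.0982304300349 79.57215719162845
R1 [524.5 314.7] rel J,B 25.1648564836821 79.62388888393596
L2 [461.9 251.2] rel J,B -25.01865800451689 5.918545345393073
R2 [512.  242.2] rel J,B 25.814108144111128 5.971623102395534
foot [483.4 229.6] rel J,B -0.03331816903044255 -11.441538444397334
shoulder [500.3 325.5] rel J,B -0.6096215077275631 85.91254908348682
collar [503.1 338.5] rel J,B -0.17010848713396737 99.21507595606042
tip [506.1 355.4] rel J,B -0.19852738955498206 116.30231544774931
panel hi [496.1 302.7] rel J,B -0.5828554874365811 62.66549223537085
panel lo [486.1 244.6] rel J,B -0.06428345794258754 3.70208114540899
```

```bash

python3 -m crank '[{"dx":2,"dy":0,"dz":-2,"spin":0},{"dx":4,"dy":0,"dz":-4.5,"spin":0},{"dx":7,"dy":0,"dz":-7,"spin":0},{"dx":9,"dy":0,"dz":-7.6,"spin":0},{"dx":12,"dy":0,"dz":-7.6,"spin":0},{"dx":15,"dy":0,"dz":-7.6,"spin":0},{"dx":17,"dy":0,"dz":-7.6,"spin":0},{"dx":17.9,"dy":0,"dz":-7.6,"spin":0},{"dx":17.9,"dy":0,"dz":-7.6,"spin":0},{"dx":17.9,"dy":0,"dz":-7.6,"spin":0}]' 85
python3 -m crank '[{"dx":0,"dy":0,"dz":0,"spin":0},{"dx":0,"dy":0,"dz":0,"spin":0},{"dx":0,"dy":0,"dz":0,"spin":0},{"dx":0,"dy":0,"dz":0,"spin":0},{"dx":0,"dy":0,"dz":0,"spin":0},{"dx":0,"dy":0,"dz":0,"spin":0},{"dx":0,"dy":0,"dz":0,"spin":0}]' 50
python3 -m crank '[{"dx":-1,"dy":0,"dz":0,"spin":0},{"dx":-2.5,"dy":0,"dz":0,"spin":0},{"dx":-4.5,"dy":0,"dz":0,"spin":0},{"dx":-6.5,"dy":0,"dz":0,"spin":0},{"dx":-7.2,"dy":0,"dz":0,"spin":0},{"dx":-7.2,"dy":0,"dz":0,"spin":0},{"dx":-7.2,"dy":0,"dz":0,"spin":0}]'
python3 shot.py wrist w17; python3 shot.py scene e17; python3 up.py pics/e17.png pics/e17u.png 140 90 280 195
```

```text
time: 20.73
tool_pos: [499.0, 315.3, 8.2]
tcp_rot: [-0.959, 1.569, -2.71]
contact_force: [0.5, -0.5, 0.3]
grip_width: 78.1
time: 21.32
tool_pos: [499.6, 315.7, 9.6]
tcp_rot: [2.164, 1.569, 0.413]
contact_force: [-0.8, -0.6, 6.1]
grip_width: 51.7
time: 21.9
tool_pos: [498.9, 315.4, 80.5]
tcp_rot: [-0.849, 1.571, -2.6]
contact_force: [0.5, -0.2, -2.2]
grip_width: 52.1
```

View pics/w17.png

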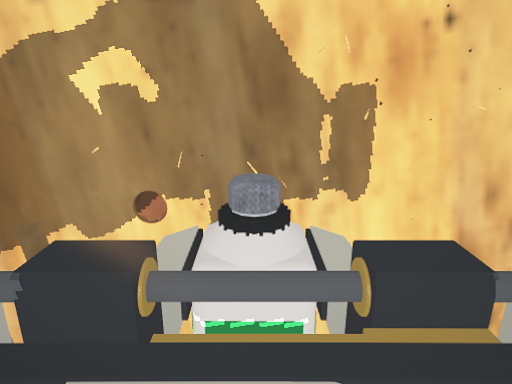

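View pics/e17u.png

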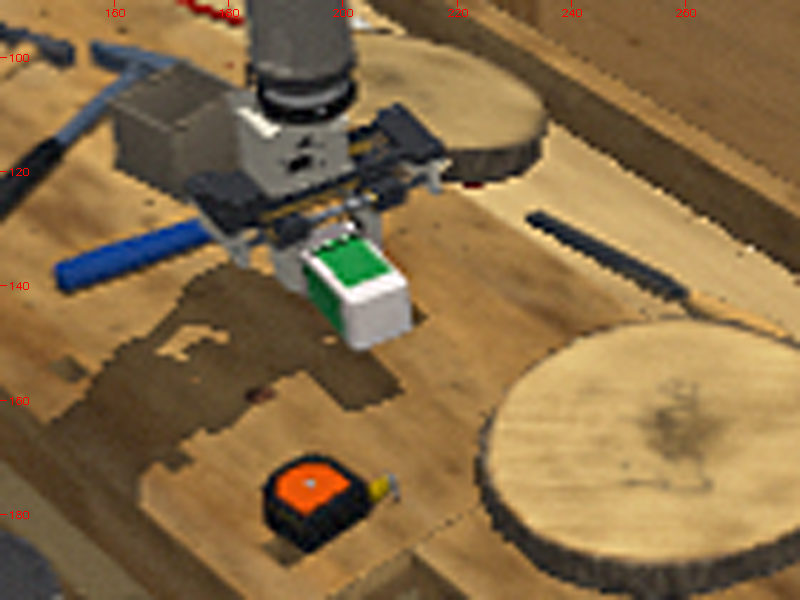

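It is gripped near the shoulder and held level. Loosening slightly so the foot can swing down.

```bash

python3 -m crank '[{"dx":0,"dy":0,"dz":0,"spin":0},{"dx":0,"dy":0,"dz":0,"spin":0},{"dx":0,"dy":0,"dz":0,"spin":0}]' 56.58; python3 m.py
python3 shot.py wrist w18; python3 shot.py scene e18; python3 up.py pics/e18.png pics/e18u.png 140 90 280 195
```

```text
time: 22.25
tool_pos: [498.9, 315.4, 80.0]
tcp_rot: [-0.908, 1.57, -2.659]
contact_force: [0.2, -0.8, -1.1]
grip_width: 52.1
[0.012 0.043 0.037] [ 0.15 -0.81 -1.13] 52.07
```

View pics/e18u.png

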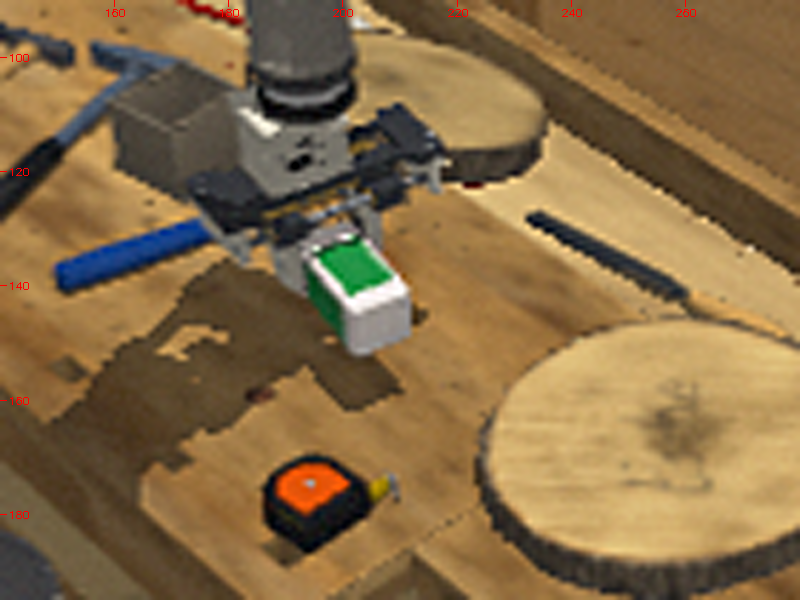

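The foot has started to droop slowly. I'll wait longer.

```bash

python3 -m crank '[{"dx":0,"dy":0,"dz":0,"spin":0},{"dx":0,"dy":0,"dz":0,"spin":0},{"dx":0,"dy":0,"dz":0,"spin":0},{"dx":0,"dy":0,"dz":0,"spin":0},{"dx":0,"dy":0,"dz":0,"spin":0},{"dx":0,"dy":0,"dz":0,"spin":0}]' 56.6; python3 m.py
python3 shot.py wrist w19; python3 shot.py scene e19; python3 up.py pics/e19.png pics/e19u.png 140 90 280 195
```

```text
time: 22.85
tool_pos: [499.3, 315.6, 80.9]
tcp_rot: [2.3, 1.57, 0.549]
contact_force: [0.0, 0.6, -0.2]
grip_width: 52.0
[0.072 0.092 0.002] [ 0.01  0.58 -0.23] 51.95
```

View pics/e19u.png

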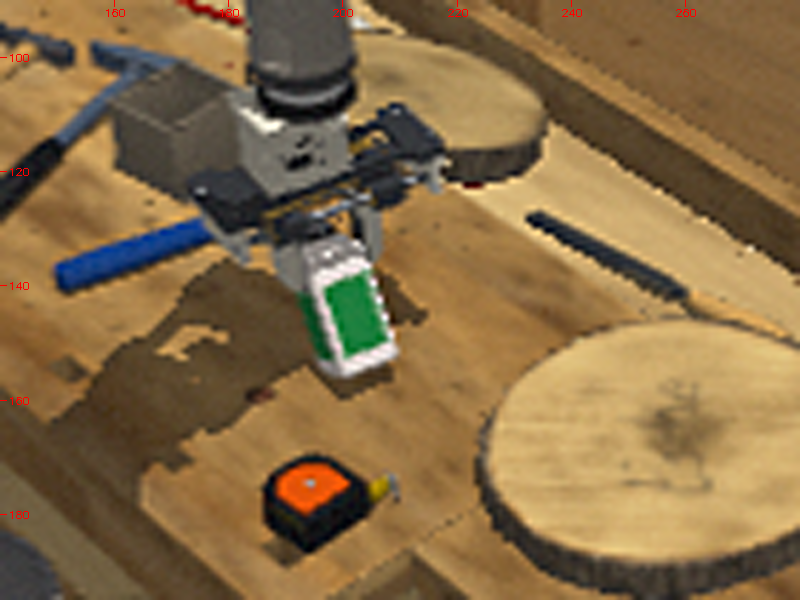

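```bash

python3 -m crank '[{"dx":-0.3,"dy":0,"dz":0,"spin":0},{"dx":-0.6,"dy":0,"dz":0,"spin":0},{"dx":-0.9,"dy":0,"dz":0,"spin":0},{"dx":-1,"dy":0,"dz":0,"spin":0},{"dx":-1,"dy":0,"dz":0,"spin":0},{"dx":-1,"dy":0,"dz":0,"spin":0}]' 56.58; python3 m.py
python3 shot.py wrist w20; python3 shot.py scene e20; python3 up.py pics/e20.png pics/e20u.png 140 90 280 195
```

```text
time: 23.45
tool_pos: [499.2, 315.5, 90.8]
tcp_rot: [1.831, 1.571, 0.08]
contact_force: [-0.4, 0.3, -1.9]
grip_width: 52.1
[-0.008  0.024  0.045] [-0.39  0.32 -1.93] 52.1
```

View pics/e20u.png

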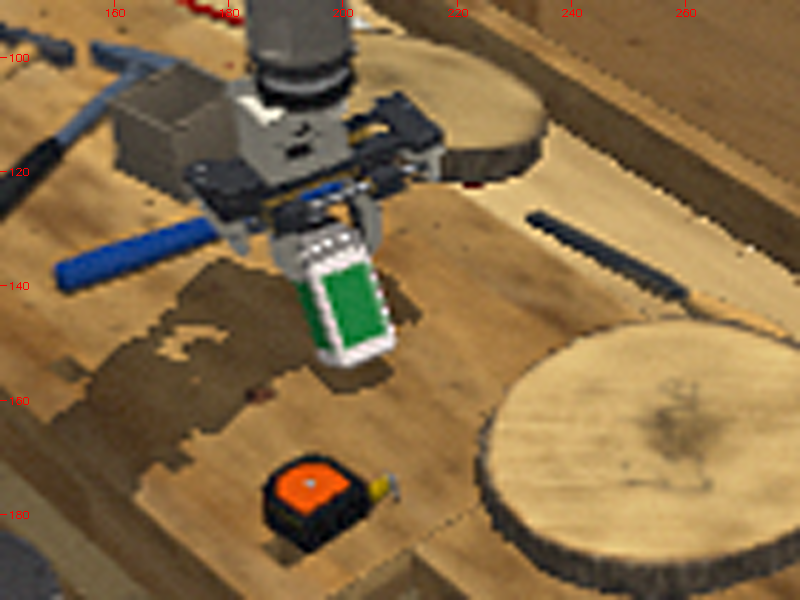

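View pics/w20.png

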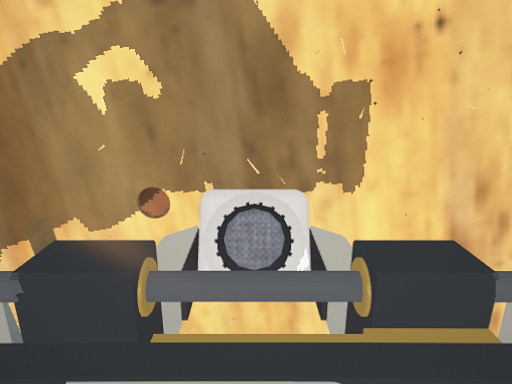

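The bottle now hangs nearly foot-down with about 15° of lean left. I'll touch the foot on the bench and drag slightly to square it.

```bash

python3 -m crank '[{"dx":0.4,"dy":0,"dz":0,"spin":0},{"dx":0.8,"dy":0,"dz":0,"spin":0},{"dx":1,"dy":0,"dz":0.3,"spin":0},{"dx":1.1,"dy":0,"dz":0.7,"spin":0},{"dx":1.2,"dy":0,"dz":1.1,"spin":0},{"dx":1.3,"dy":0,"dz":1.5,"spin":0},{"dx":1.4,"dy":0,"dz":1.9,"spin":0},{"dx":1.4,"dy":0,"dz":1.9,"spin":0}]' 56.58; python3 m.py
python3 shot.py wrist w21; python3 shot.py scene e21; python3 up.py pics/e21.png pics/e21u.png 140 90 280 195
```

```text
time: 24.22
tool_pos: [495.7, 296.1, 77.5]
tcp_rot: [1.84, 1.57, 0.089]
contact_force: [-1.9, -0.0, 4.9]
grip_width: 51.9
[-0.069  0.451 -0.036] [-1.87 -0.03  4.86] 51.89
```

View pics/e21u.png

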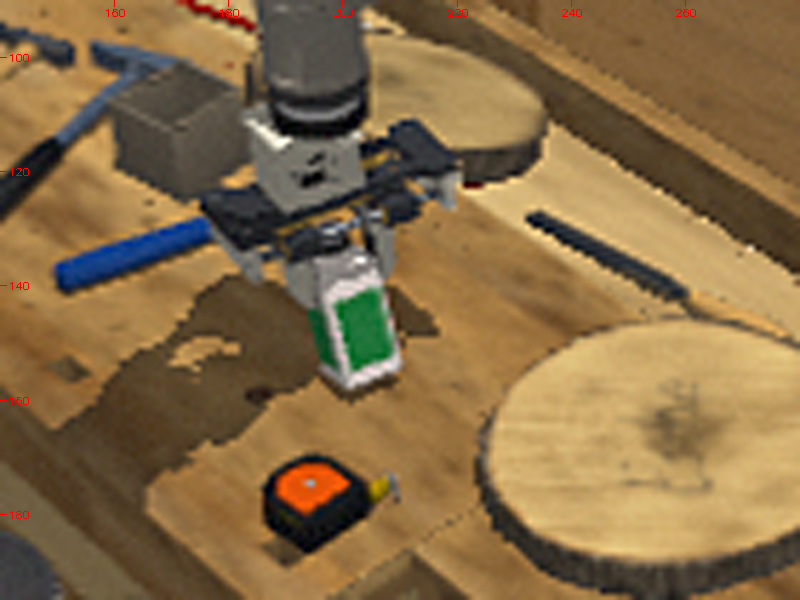

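View pics/w21.png

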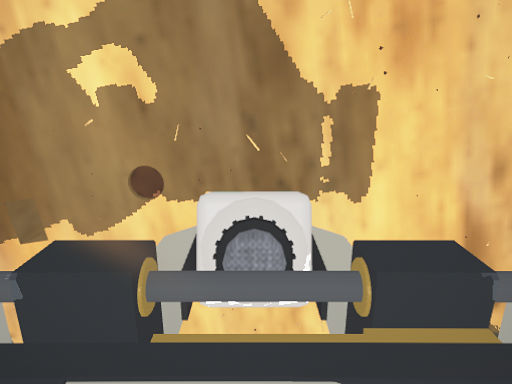

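```bash
python3 up.py pics/w21.png pics/w21u.png 170 160 340 320; cat > fit2.py <<'E'
from h import *
import pickle,sys
from scipy.optimize import least_squares
np.set_printoptions(precision=2,suppress=True)
def fit(tag,far,near,felt_l,felt_r,felt_top):
    o,c=pickle.load(open(tag+".pkl","rb"))
    psi=-.1798; J=np.array([np.cos(psi),np.sin(psi),0]); B=np.array([-J[1],J[0],0]); U=np.array([0,0,1.])
    o=dict(o); R=np.column_stack([-U,J,-B]); o["tcp_rot"]=Ro.from_matrix(R).as_euler("xyz"); t=np.array(o["tool_pos"])
    def md(p):
        th,j,b,z=p; f=t+J*j+B*b+U*z; a=np.cos(th)*U+np.sin(th)*B; n=np.cos(th)*B-np.sin(th)*U
        return f,a,n
    def res(p):
        f,a,n=md(p)
        r=[proj(c,f+a*97+n*25.5,o)[1]-far, proj(c,f+a*97-n*25.5,o)[1]-near,
           proj(c,f+a*129-J*11.5,o)[0]-felt_l,proj(c,f+a*129+J*11.5,o)[0]-felt_r, proj(c,f+a*129+n*11.5,o)[1]-felt_top]
        return np.array(r)
    for g in(.2,0):
        s=least_squares(res,[g,0,0,-75]); print(s.x,"deg",np.degrees(s.x[0]),s.cost,res(s.x),"foot z",t[2]+s.x[3])
if __name__=="__main__": fit(sys.argv[1],*map(float,sys.argv[2:]))
E

```

```text
(no output)
```

View pics/w21u.png

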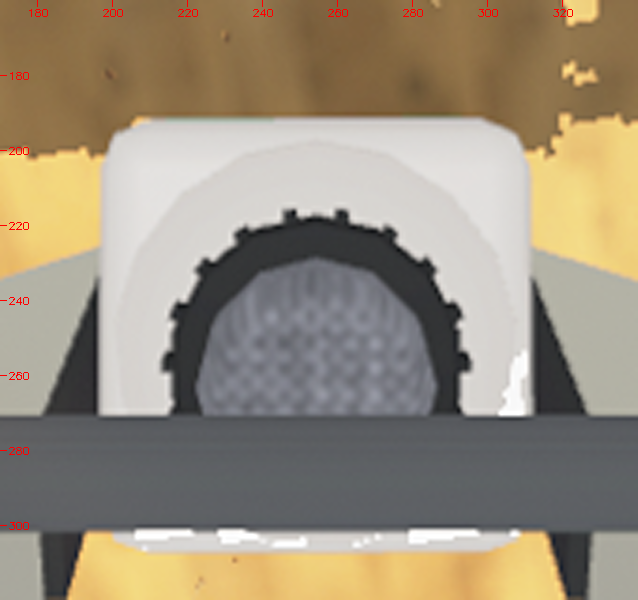

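```bash
python3 fit2.py w21 193 305 222 287 228.5
```

```text
[  0.33  -0.31 -24.23 -74.17] deg 18.838931400688736 0.5258737288415091 [-0.48  0.38  0.58 -0.58  0.07] foot z 3.2901961940667803
[  0.33  -0.31 -24.23 -74.17] deg 18.838931322345257 0.5258737288425718 [-0.48  0.38  0.58 -0.58  0.07] foot z 3.2901962637682374<sys>:0: UserWarning: Gimbal lock detected. Setting third angle to zero since it is not possible to uniquely determine all angles.
```

```bash

python3 -m crank '[{"dx":0,"dy":0,"dz":0.3,"spin":0},{"dx":0,"dy":0,"dz":0.8,"spin":0},{"dx":0,"dy":0,"dz":1.3,"spin":0},{"dx":-0.1,"dy":0,"dz":1.8,"spin":0},{"dx":-0.1,"dy":0,"dz":2.3,"spin":0},{"dx":-0.1,"dy":0,"dz":2.8,"spin":0},{"dx":-0.1,"dy":0,"dz":2.8,"spin":0}]' 56.61; python3 m.py
python3 shot.py wrist w22; python3 up.py pics/w22.png pics/w22u.png 170 160 340 320
```

```text
time: 24.9
tool_pos: [490.5, 268.1, 77.5]
tcp_rot: [-0.598, 1.57, -2.349]
contact_force: [-0.3, 0.2, -2.5]
grip_width: 52.0
[-0.051 -0.028  0.03 ] [-0.27  0.18 -2.52] 51.97
```

View pics/w22u.png

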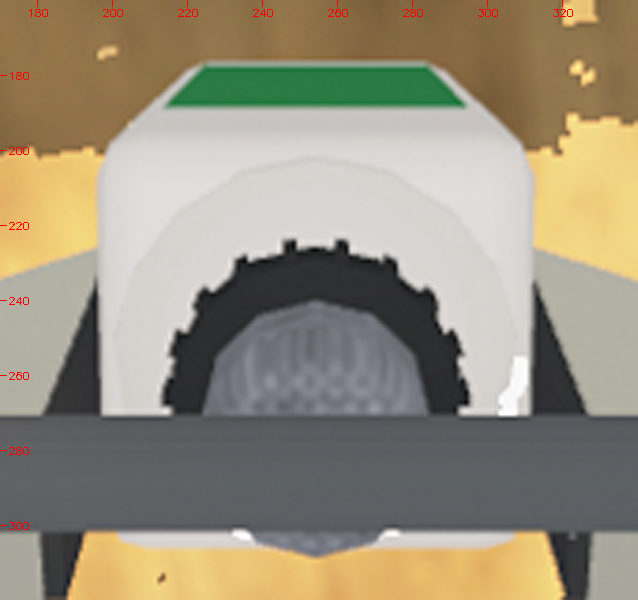

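```bash
python3 fit2.py w22 197 305 222.5 286 240 2>/dev/null; python3 - <<'E'
E
```

```text
[  0.25  -0.39 -19.09 -78.95] deg 14.048053682324223 0.6238660545647817 [-0.53  0.4   0.63 -0.63  0.11] foot z -1.4382204562008525
[  0.25  -0.39 -19.09 -78.95] deg 14.048053059307671 0.623866054564589 [-0.53  0.4   0.63 -0.63  0.11] foot z -1.438220000824856
```

```bash
cat > fit3.py <<'E'
from h import *
import pickle,sys
from scipy.optimize import least_squares
np.set_printoptions(precision=2,suppress=True)
def fit(tag,obs):
    # obs: list of (s,n,row)
    o,c=pickle.load(open(tag+".pkl","rb"))
    psi=-.1798; J=np.array([np.cos(psi),np.sin(psi),0]); B=np.array([-J[1],J[0],0]); U=np.array([0,0,1.])
    o=dict(o); R=np.column_stack([-U,J,-B]); o["tcp_rot"]=Ro.from_matrix(R).as_euler("xyz"); t=np.array(o["tool_pos"])
    def md(p):
        th,b,z=p; f=t+B*b+U*z; a=np.cos(th)*U+np.sin(th)*B; n=np.cos(th)*B-np.sin(th)*U
        return f,a,n
    def res(p):
        f,a,n=md(p)
        return np.array([proj(c,f+a*s+n*m,o)[1]-r for s,m,r in obs])
    s=least_squares(res,[.15,0,-75]); print("deg",np.degrees(s.x[0]),"b,z",s.x[1:],res(s.x),"foot z",t[2]+s.x[2])
if __name__=="__main__": fit(sys.argv[1],eval(sys.argv[2]))
E
python3 -W ignore fit3.py w22 '[(76,26,188),(16,26,177.5),(129,11.5,240),(129,-11.5,307)]'
python3 shot.py side d22; python3 up.py pics/d22.png pics/d22u.png 210 110 290 170; python3 shot.py scene e22; python3 up.py pics/e22.png pics/e22u.png 170 110 250 170
```

```text
deg 11.381192161708027 b,z [ -9.65 -72.06] [-1.94  1.3   1.17 -0.5 ] foot z 5.458208180446547
```

View pics/d22u.png

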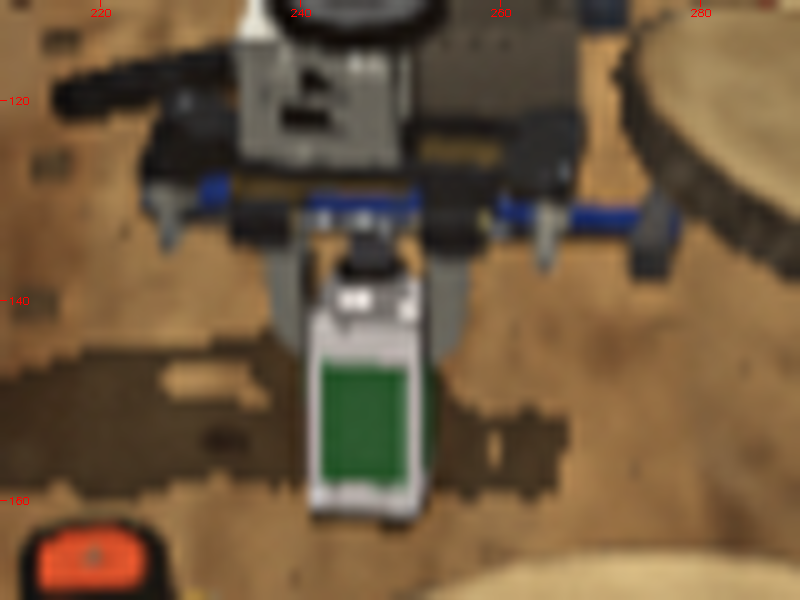

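View pics/e22u.png

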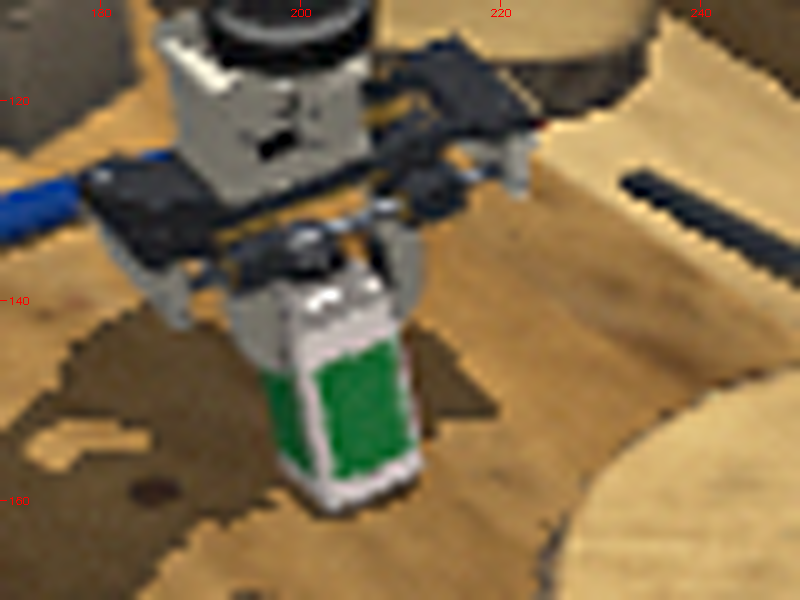

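```bash

python3 -m crank '[{"dx":0.1,"dy":0,"dz":0,"spin":0},{"dx":0.2,"dy":0,"dz":0.1,"spin":0},{"dx":0.3,"dy":0,"dz":0.2,"spin":0},{"dx":0.4,"dy":0,"dz":0.3,"spin":0},{"dx":0.4,"dy":0,"dz":0.4,"spin":0}]' 56.62; python3 m.py
python3 -m crank '[{"dx":0.1,"dy":0,"dz":0.2,"spin":0},{"dx":0.2,"dy":0,"dz":0.4,"spin":0},{"dx":0.3,"dy":0,"dz":0.6,"spin":0},{"dx":0.3,"dy":0,"dz":0.8,"spin":0},{"dx":0.3,"dy":0,"dz":0.8,"spin":0}]' 56.62; python3 m.py
python3 shot.py wrist w23; python3 up.py pics/w23.png pics/w23u.png 170 160 340 320
python3 shot.py scene e23; python3 up.py pics/e23.png pics/e23u.png 170 110 250 170
```

```text
time: 25.47
tool_pos: [490.1, 265.3, 73.6]
tcp_rot: [1.882, 1.57, 0.132]
contact_force: [1.3, 0.3, -1.3]
grip_width: 51.8
[ 0.029 -0.033  0.005] [ 1.26  0.35 -1.31] 51.79
time: 25.88
tool_pos: [488.5, 257.1, 70.5]
tcp_rot: [-1.132, 1.57, -2.883]
contact_force: [0.5, -1.1, -1.5]
grip_width: 52.2
[ 0.009  0.01  -0.02 ] [ 0.45 -1.1  -1.5 ] 52.22
```

View pics/w23u.png

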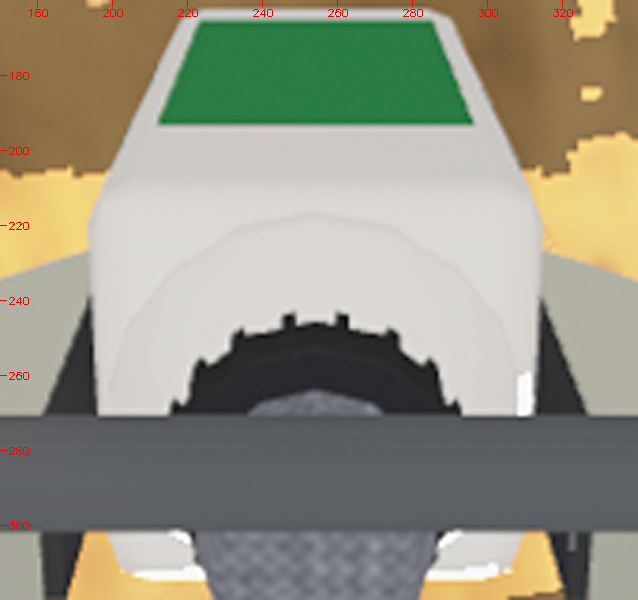

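View pics/e23u.png

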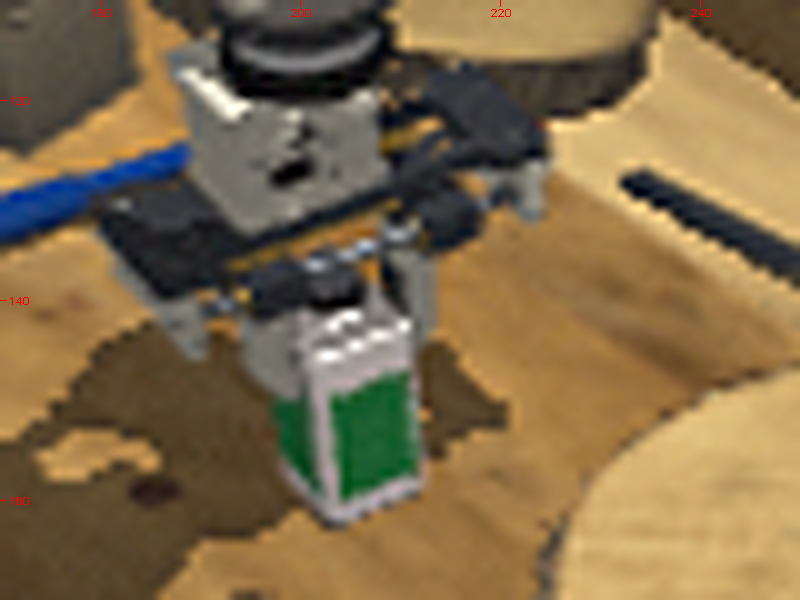

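```bash
python3 -W ignore fit3.py w23 '[(76,26,193),(16,26,165.5),(129,11.5,264),(97,-25.5,313)]';python3 -W ignore fit3.py w23 '[(76,26,193),(16,26,165.5),(129,11.5,264)]'; python3 -W ignore fit3.py w23 '[(76,26,193),(16,26,165.5),(97,-25.5,313)]'
```

```text
deg 4.0642014528271595 b,z [ -0.13 -70.55] [-4.11  3.46  2.18 -1.47] foot z -0.04198402272655244
deg -2.903814288366997 b,z [  -3.5  -107.81] [0. 0. 0.] foot z -37.29867608431368
deg -0.08926846937937928 b,z [  3.13 -73.05] [-0.  0.  0.] foot z -2.5468902453183375
```

```bash

python3 -m crank '[{"dx":0.1,"dy":0,"dz":0,"spin":0},{"dx":0.15,"dy":0,"dz":0,"spin":0},{"dx":0.15,"dy":0,"dz":0,"spin":0},{"dx":0.15,"dy":0,"dz":0,"spin":0}]' 56.65; python3 m.py
python3 -m crank '[{"dx":0,"dy":0,"dz":0,"spin":0},{"dx":0,"dy":0,"dz":0,"spin":0},{"dx":0,"dy":0,"dz":0,"spin":0},{"dx":0,"dy":0,"dz":0,"spin":0},{"dx":0,"dy":0,"dz":0,"spin":0},{"dx":0,"dy":0,"dz":0,"spin":0}]' 62; python3 m.py
python3 shot.py wrist w24; python3 up.py pics/w24.png pics/w24u.png 170 160 340 320
python3 shot.py scene e24; python3 up.py pics/e24.png pics/e24u.png 170 110 250 170
```

```text
time: 26.32
tool_pos: [488.6, 257.6, 69.2]
tcp_rot: [-1.093, 1.571, -2.844]
contact_force: [-0.7, -1.3, -0.6]
grip_width: 52.0
[-0.005  0.096 -0.005] [-0.72 -1.28 -0.57] 51.98
time: 26.82
tool_pos: [488.7, 257.5, 69.3]
tcp_rot: [1.912, 1.571, 0.161]
contact_force: [-0.4, 0.2, -0.7]
grip_width: 57.0
[-0.03  -0.013 -0.012] [-0.4   0.25 -0.68] 56.99
```

View pics/w24u.png

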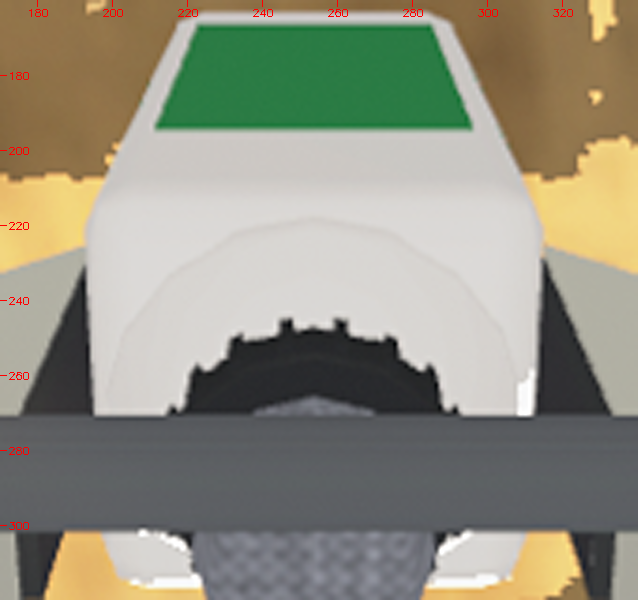

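View pics/e24u.png

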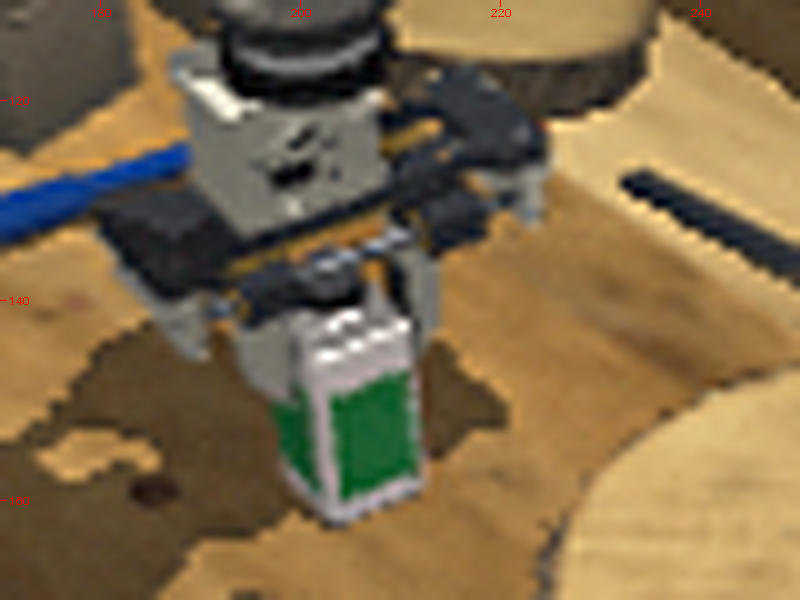

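The bottle stands freely upright. I'll regrip firmly, lift, and carry it to the tray.

```bash

python3 -m crank '[{"dx":0,"dy":0,"dz":0,"spin":0},{"dx":0,"dy":0,"dz":0,"spin":0},{"dx":0,"dy":0,"dz":0,"spin":0},{"dx":0,"dy":0,"dz":0,"spin":0},{"dx":0,"dy":0,"dz":0,"spin":0}]' 48
python3 -m crank '[{"dx":-0.5,"dy":0,"dz":0,"spin":0},{"dx":-1.5,"dy":0,"dz":0,"spin":0},{"dx":-3.5,"dy":0,"dz":0,"spin":0},{"dx":-6,"dy":0,"dz":0,"spin":0},{"dx":-8.5,"dy":0,"dz":0,"spin":0},{"dx":-10,"dy":0,"dz":0,"spin":0},{"dx":-10,"dy":0,"dz":0,"spin":0}]'
python3 -m crank '[{"dx":0,"dy":0.2,"dz":1,"spin":0},{"dx":0,"dy":0.6,"dz":3,"spin":0},{"dx":0,"dy":1.2,"dz":6,"spin":0},{"dx":0,"dy":1.8,"dz":9,"spin":0},{"dx":0,"dy":2.4,"dz":12,"spin":0},{"dx":0,"dy":3,"dz":15,"spin":0},{"dx":0,"dy":3.6,"dz":18,"spin":0},{"dx":0,"dy":4.2,"dz":21,"spin":0},{"dx":0,"dy":4.8,"dz":24,"spin":0},{"dx":0,"dy":5.4,"dz":27,"spin":0},{"dx":0,"dy":5.8,"dz":29,"spin":0},{"dx":0,"dy":6,"dz":30,"spin":0},{"dx":0,"dy":6,"dz":30,"spin":0}]'
python3 -m crank '[{"dx":0,"dy":0.2,"dz":1,"spin":0},{"dx":0,"dy":0.6,"dz":3,"spin":0},{"dx":0,"dy":1.2,"dz":6,"spin":0},{"dx":0,"dy":1.8,"dz":9,"spin":0},{"dx":0,"dy":2.4,"dz":12,"spin":0},{"dx":0,"dy":3,"dz":15,"spin":0},{"dx":0,"dy":3.6,"dz":18,"spin":0},{"dx":0,"dy":4.2,"dz":21,"spin":0},{"dx":0,"dy":4.8,"dz":24,"spin":0},{"dx":0,"dy":5.4,"dz":27,"spin":0},{"dx":0,"dy":5.8,"dz":29,"spin":0},{"dx":0,"dy":6,"dz":30,"spin":0},{"dx":0,"dy":6,"dz":30,"spin":0},{"dx":0,"dy":6,"dz":30,"spin":0}]'
python3 shot.py wrist w25; python3 shot.py side d25; python3 up.py pics/d25.png pics/d25u.png 190 180 330 285;python3 shot.py scene e25; python3 up.py pics/e25.png pics/e25u.png 240 150 380 255
```

```text
time: 27.33
tool_pos: [488.6, 257.5, 69.2]
tcp_rot: [1.72, 1.571, -0.031]
contact_force: [-0.9, 0.1, -0.4]
grip_width: 51.7
time: 27.92
tool_pos: [490.6, 258.2, 173.7]
tcp_rot: [2.095, 1.563, 0.344]
contact_force: [0.6, 0.5, -1.8]
grip_width: 51.2
time: 29.0
tool_pos: [493.1, -50.4, 168.1]
tcp_rot: [-1.457, 1.569, 3.072]
contact_force: [-0.4, 0.6, -2.0]
grip_width: 52.0
time: 30.17
tool_pos: [499.3, -353.0, 168.7]
tcp_rot: [-2.502, 1.569, 2.031]
contact_force: [0.6, -0.0, -2.3]
grip_width: 51.7
```

View pics/d25u.png

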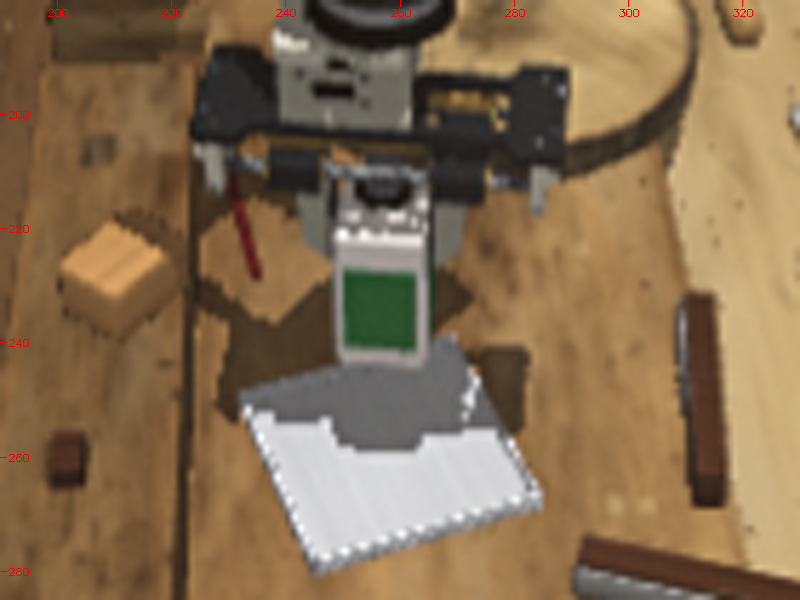

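View pics/e25u.png

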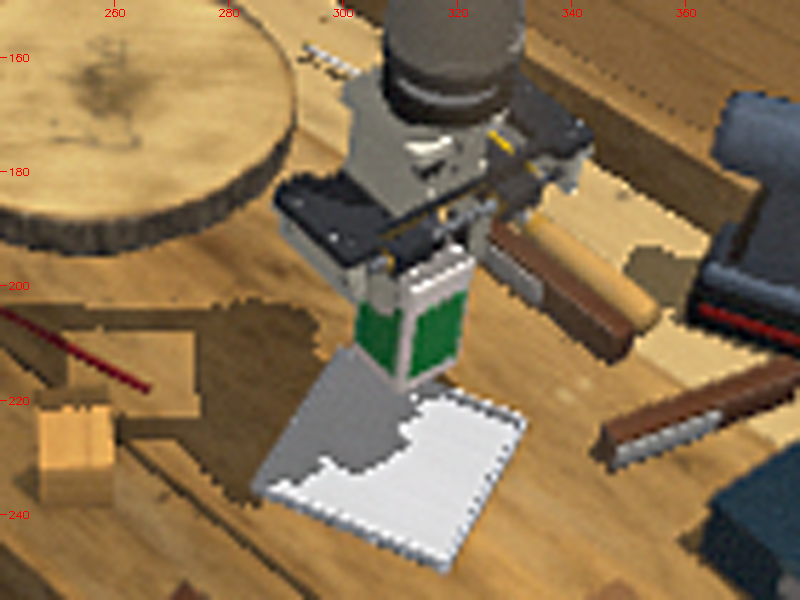

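View pics/w25.png

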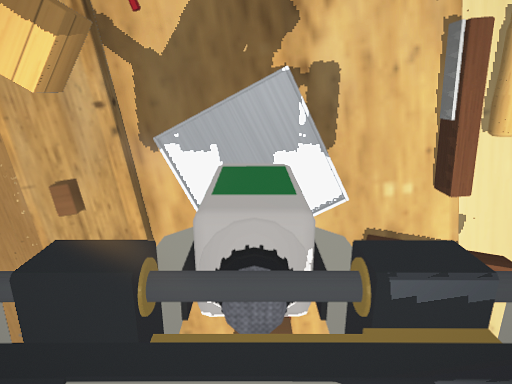

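```bash

python3 -m crank '[{"dx":1,"dy":0,"dz":0,"spin":0},{"dx":3,"dy":0,"dz":0,"spin":0},{"dx":5,"dy":0,"dz":0,"spin":0},{"dx":6.5,"dy":0,"dz":0,"spin":0},{"dx":7.5,"dy":0,"dz":0,"spin":0},{"dx":8,"dy":0,"dz":0,"spin":0},{"dx":8.5,"dy":0,"dz":0,"spin":0},{"dx":8.8,"dy":0,"dz":0,"spin":0},{"dx":8.8,"dy":0,"dz":0,"spin":0}]'
python3 -m crank '[{"dx":0.1,"dy":0,"dz":0,"spin":0},{"dx":0.2,"dy":0,"dz":0,"spin":0},{"dx":0.3,"dy":0,"dz":0,"spin":0},{"dx":0.4,"dy":0,"dz":0,"spin":0},{"dx":0.4,"dy":0,"dz":0,"spin":0}]'
python3 shot.py side d26; python3 up.py pics/d26.png pics/d26u.png 190 180 330 285;python3 shot.py scene e26; python3 up.py pics/e26.png pics/e26u.png 240 150 380 255
```

```text
time: 31.07
tool_pos: [499.4, -354.3, 81.2]
tcp_rot: [1.304, 1.571, -0.447]
contact_force: [-0.4, -0.1, -2.0]
grip_width: 51.8
time: 31.48
tool_pos: [499.3, -354.3, 77.2]
tcp_rot: [1.379, 1.571, -0.372]
contact_force: [-0.0, 0.3, -1.7]
grip_width: 51.9
```

View pics/d26u.png

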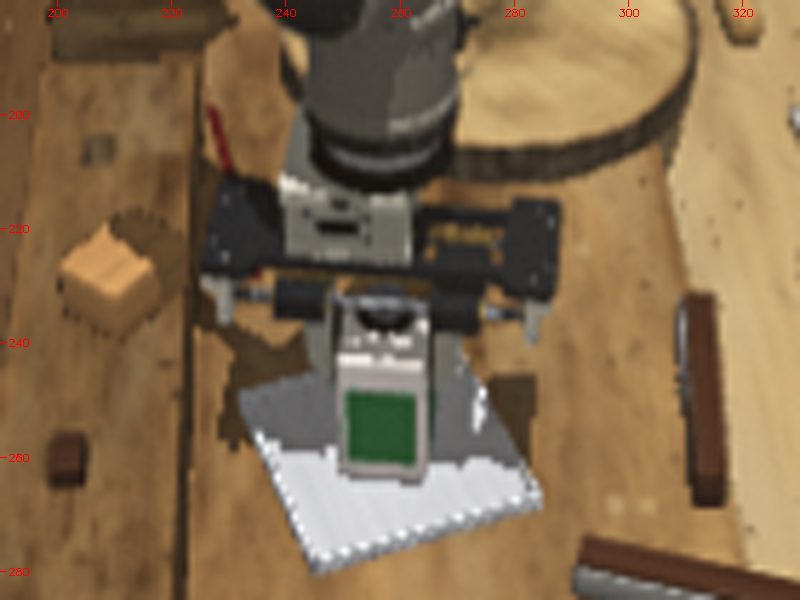

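View pics/e26u.png

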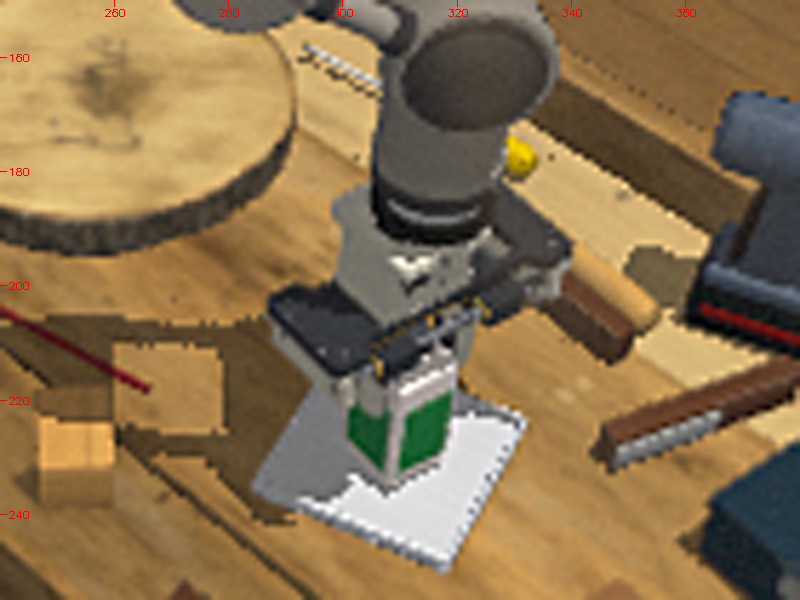

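The foot is over the middle of the tray, side (257,263). I'll finish the descent in small steps.

```bash

python3 -m crank '[{"dx":0.1,"dy":0,"dz":0,"spin":0},{"dx":0.2,"dy":0,"dz":0,"spin":0},{"dx":0.3,"dy":0,"dz":0,"spin":0},{"dx":0.3,"dy":0,"dz":0,"spin":0},{"dx":0.3,"dy":0,"dz":0,"spin":0}]'
python3 -m crank '[{"dx":0.05,"dy":0,"dz":0,"spin":0},{"dx":0.1,"dy":0,"dz":0,"spin":0},{"dx":0.1,"dy":0,"dz":0,"spin":0},{"dx":0.1,"dy":0,"dz":0,"spin":0}]'
python3 -m crank '[{"dx":0.05,"dy":0,"dz":0,"spin":0},{"dx":0.1,"dy":0,"dz":0,"spin":0},{"dx":0.1,"dy":0,"dz":0,"spin":0},{"dx":0.1,"dy":0,"dz":0,"spin":0}]'
```

```text
time: 32.0
tool_pos: [499.2, -354.3, 74.1]
tcp_rot: [-2.29, 1.571, 2.242]
contact_force: [0.0, 0.7, -0.9]
grip_width: 52.4
time: 32.33
tool_pos: [499.3, -354.3, 73.2]
tcp_rot: [-2.922, 1.571, 1.61]
contact_force: [-0.3, -1.0, -2.9]
grip_width: 52.1
time: 32.67
tool_pos: [499.3, -354.3, 72.3]
tcp_rot: [1.525, 1.571, -0.226]
contact_force: [0.3, 0.2, -1.5]
grip_width: 52.0
```

```bash

python3 -m crank '[{"dx":0.05,"dy":0,"dz":0,"spin":0},{"dx":0.1,"dy":0,"dz":0,"spin":0},{"dx":0.1,"dy":0,"dz":0,"spin":0},{"dx":0.1,"dy":0,"dz":0,"spin":0}]'
python3 m.py
python3 -m crank '[{"dx":0.05,"dy":0,"dz":0,"spin":0},{"dx":0.05,"dy":0,"dz":0,"spin":0},{"dx":0.05,"dy":0,"dz":0,"spin":0}]'; python3 m.py
```

```text
time: 33.0
tool_pos: [499.3, -354.4, 72.2]
tcp_rot: [0.909, 1.57, -0.841]
contact_force: [-2.2, 1.5, 5.0]
grip_width: 51.9
[ 0.272  0.382 -0.002] [-2.21  1.52  5.  ] 51.88
time: 33.25
tool_pos: [499.3, -354.4, 72.2]
tcp_rot: [0.869, 1.57, -0.881]
contact_force: [-3.0, 2.0, 8.4]
grip_width: 51.8
[0.414 0.595 0.06 ] [-3.03  2.02  8.45] 51.81
```

Contact with the tray floor. I'll ease off about 1 mm, loosen slightly so the foot settles flat, open, and withdraw upward.

```bash

python3 -m crank '[{"dx":-0.05,"dy":0,"dz":0,"spin":0},{"dx":-0.1,"dy":0,"dz":0,"spin":0},{"dx":-0.1,"dy":0,"dz":0,"spin":0}]'
python3 -m crank '[{"dx":0,"dy":0,"dz":0,"spin":0},{"dx":0,"dy":0,"dz":0,"spin":0},{"dx":0,"dy":0,"dz":0,"spin":0},{"dx":0,"dy":0,"dz":0,"spin":0}]' 56.65
python3 -m crank '[{"dx":0,"dy":0,"dz":0,"spin":0},{"dx":0,"dy":0,"dz":0,"spin":0},{"dx":0,"dy":0,"dz":0,"spin":0},{"dx":0,"dy":0,"dz":0,"spin":0},{"dx":0,"dy":0,"dz":0,"spin":0},{"dx":0,"dy":0,"dz":0,"spin":0}]' 75
python3 shot.py wrist w27; python3 m.py
```

```text
time: 33.5
tool_pos: [499.3, -354.4, 72.2]
tcp_rot: [0.933, 1.57, -0.818]
contact_force: [-1.3, 1.0, 4.4]
grip_width: 52.0
time: 33.83
tool_pos: [499.2, -354.4, 71.5]
tcp_rot: [-1.206, 1.571, -2.957]
contact_force: [-0.7, -0.2, 1.2]
grip_width: 52.1
time: 34.33
tool_pos: [499.3, -354.3, 71.7]
tcp_rot: [1.345, 1.571, -0.406]
contact_force: [-0.3, 0.5, -0.2]
grip_width: 68.6
[-0.044  0.024  0.026] [-0.72  1.36 -0.55] 68.9
```

View pics/w27.png

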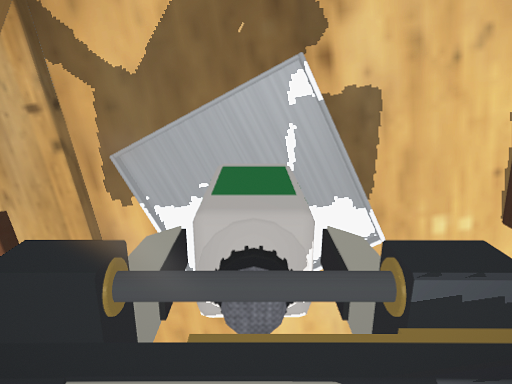

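The bottle stands free between the open fingers. Withdrawing straight up.

```bash

python3 -m crank '[{"dx":-1,"dy":0,"dz":0,"spin":0},{"dx":-3,"dy":0,"dz":0,"spin":0},{"dx":-6,"dy":0,"dz":0,"spin":0},{"dx":-9,"dy":0,"dz":0,"spin":0},{"dx":-12,"dy":0,"dz":0,"spin":0},{"dx":-15,"dy":0,"dz":0,"spin":0},{"dx":-17,"dy":0,"dz":0,"spin":0},{"dx":-18,"dy":0,"dz":0,"spin":0},{"dx":-18,"dy":0,"dz":0,"spin":0},{"dx":-18,"dy":0,"dz":0,"spin":0}]'
for n in side scene; do python3 shot.py $n f_$n; python3 up.py pics/f_$n.png pics/f_${n}u.png 0 0 512 384; done; python3 up.py pics/f_scene.png pics/fz.png 240 150 380 255; python3 up.py pics/f_side.png pics/fz2.png 190 180 330 285
```

```text
time: 35.22
tool_pos: [499.1, -354.1, 251.4]
tcp_rot: [-2.216, 1.571, 2.316]
contact_force: [-0.5, -0.4, -1.0]
grip_width: 68.9
```

View pics/f_sideu.png

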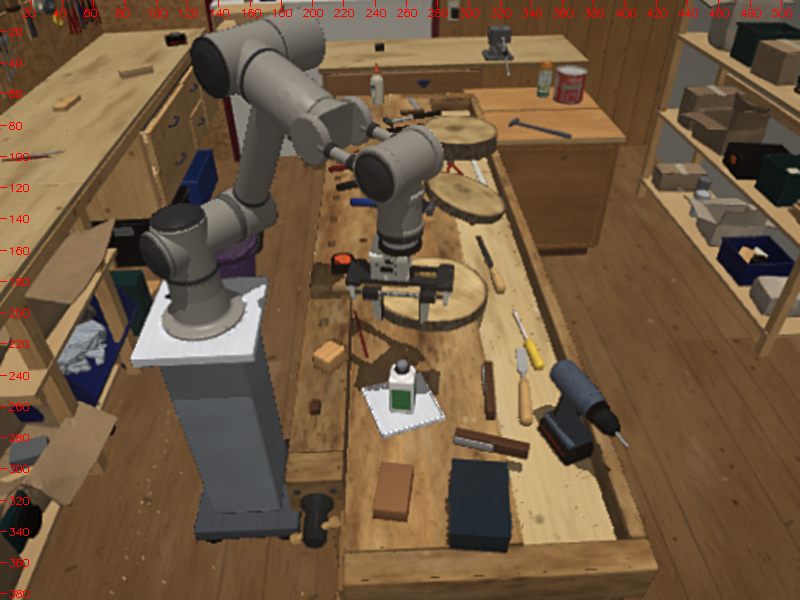

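View pics/fz.png

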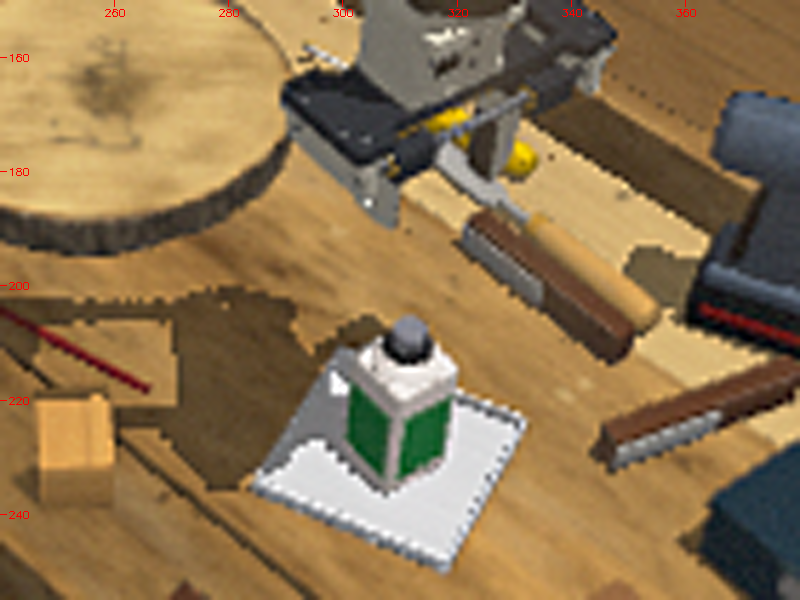

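View pics/fz2.png

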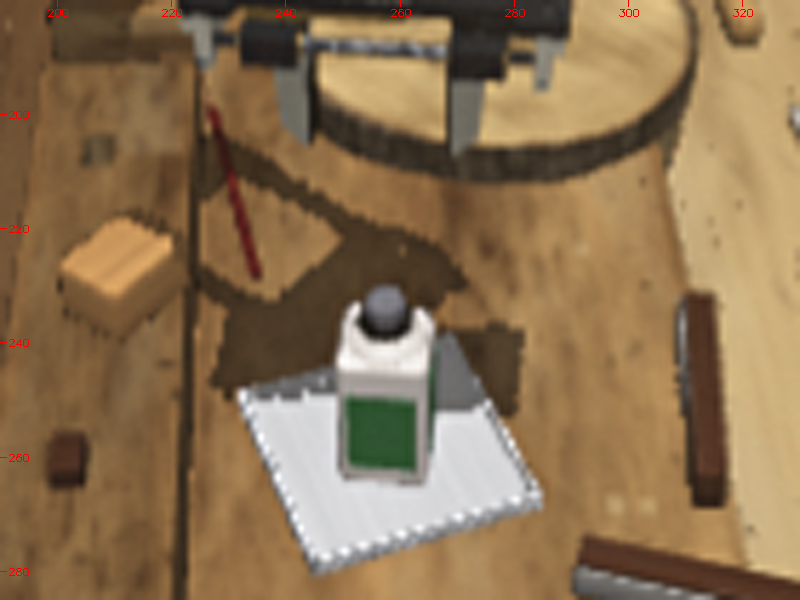

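```bash
python3 - <<'E'
from h import *
import pickle
np.set_printoptions(precision=1,suppress=True)
d=pickle.load(open("f_side.pkl","rb"))[1];e=pickle.load(open("f_scene.pkl","rb"))[1]
print("felt top",tri([d,e],[(257.5,232),(311.5,207.5)]))
print("foot near corner proj side",proj(d,[499,-354,3]),proj(e,[499,-354,3]))
print("foot front edge side z3",onz(d,249.5,263,3),onz(d,264.5,264,3),"scene corner",onz(e,307.5,236.3,3))
from plant import bot
bot.close_job()
E
```

```text
felt top [ 500.7 -353.2  130.5]
foot near corner proj side [257.3 259.3] [308.2 230.4]
foot front edge side z3 [ 471.9 -368.6    3. ] [ 521.7 -376.4    3. ] scene corner [ 474.9 -370.9    3. ]
the job is handed in; nothing more can be done
```

The job is handed in at about 35 s of the 72 s allowed. By my measurements every step was met, but the hand-in gives no verdict.

- **Turning upside down:** I gripped the bottle at its foot and lifted it. I then loosened the grip slightly so it pivoted tip-down; it slid down until the tip stood on the bench. The lean measured about 3°.
- **Pressing:** I pressed the tip near the middle of the slice for about 1.2 s. The force read about 6 N, so the tip was roughly 5.5 mm in. That depth is worked out from the force and the travel, not measured directly.
- **Righting the bottle:** I tipped it back onto the bench and regripped it near the shoulder. I let the foot swing down and squared it on the bench. Then I set it into the tray in 1 mm steps and withdrew upward.

**Last checks:**
- **Upright:** The felt top is at (501, -353, 130.5) mm. That is within about 2 mm of directly above the foot position I aimed for, and close to the 132 mm expected for an upright bottle with the tip sprung out.
- **In the tray:** The foot is about 5 mm or less from the tray centre.
- **Surroundings:** The gripper is clear of everything. The slice, tape measure, sanding block, offcut and pencil look unmoved in the pictures; I did not measure them again.

**What did not go as planned:**
- While setting the bottle down, the push on the tray floor briefly read about 8 N before I eased off.
- My wrist-camera estimates of the bottle's lean during righting disagreed by several degrees, so I let it stand free on the bench to square itself.

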